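# Tip the guest soaps into the soap dish

### The arm

A 6-joint arm with a two-finger parallel gripper is mounted at the origin on the work surface. World frame = base frame: x ahead of the robot, y to its left, z up, the work surface at z = 0. Lengths are in m, angles in rad, forces in N, time in s.
With the tool pointing down it reaches from about 0.325 to 0.875 m from the base axis. Payload 4.4 kg.
Tool frame: the origin (TCP) lies between the finger pads; the fingertips stand 8 mm ahead of it and the grasp point (between the pads) lies 11 mm behind it; z points along the fingers, y is the line along which they close (so a half turn about z gives the same grasp; the last joint's range is limited). The gripper opens to 85 mm and grips with 20 to 120 N. Pads are 22 mm wide; open, the fingers measure 114 mm over their backs; the gripper's body (76 mm by 85 mm) begins 54 mm behind the grasp point. The pads swing forward as they close: fully open they stand 13 mm farther back than shut.
Start: joints at [-1.331, 0.207, 1.542, -0, 1.393, -0.15], TCP at [0.218, -0.532, 0.239] pointing down, gripper open.
Joint ranges: [-2.73, 2.73], [-0.86, 2.22], [0.23, 2.46], [-1.11, 4.25], [0.08, 2.63], [-2.82, 2.82]. Speed limits (rad/s): [2.79, 2.79, 3.14, 3.14, 3.14, 3.14].

### API

Orientations are given as a unit quaternion [w, x, y, z].
In Python, from bench import readout, capture, calibration, workorder gives the robot as it stands.
- The arm moves only by the tool move_arm, never from a script. Its argument "commands" is a list of rows, each a list of 7 numbers: the shift along the tool's x, y, z in m, then the turn, a rotation vector about the tool's x, y, z in rad, then the opening, from 0 (shut) to 1 (fully open). In form: [[dx, dy, dz, wx, wy, wz, gripper], ...]. A call has 1 to 12 rows; each row is the pose to reach, as a shift and turn from the pose commanded when the call began, along the tool's axes at that moment; what a row does not reach only later rows make up. A row lasts 1/8 s, in which the tool goes at most 62.5 mm and 10.7 degrees, less where a joint would pass 70% of its speed; a pose out of reach is approached as far as the arm can. A call with a gripper value outside its range is refused whole. The fingers move at their own pace and stop on an object; the grip force is fixed at half the most. Time passes only in rows, so rows that repeat a pose let the fingers close. It gives the time, the measured TCP pose, the force, the opening and the grip force at its end, in the units of the state.
- readout.read_state(): the state, without advancing time (a new reading comes with each control period).
- capture(name): name is "scene" or "top"; returns the picture (480x640x3 uint8, red, green, blue); there is no depth.
- calibration(name): a dict with "K" (3x3 intrinsics, pixels), "rvec" (rotation vector, rad) and "tvec" (3), from world to camera coordinates, as OpenCV has them. Camera axes: x right, y down, z forward; pixel columns grow to the right and rows downward; lengths in m; the calibration is good to about 2 mm. A picture is of the moment at which its call begins. calibration takes no time and is no camera call.
- workorder.close_job(): hands the job in; it is judged then, once.
The state is a dict: "time_s": time; "joint_pos": joint angles; "joint_velocities": joint speeds; "joint_efforts": joint torques, N m; "ee_pos": TCP position; "ee_rot": TCP orientation; "contact_force": force on the tool from outside, world axes, zero at the start; "torque": the same for the moment, N m; "finger_gap": finger opening in m; "grip_force": force on a finger pad.
Only numpy, scipy, OpenCV 4.12 (cv2) and the standard library are available. Lean on these libraries where they do the work, as an engineer would, in place of code of your own. Each camera call takes 0.05 s, during which the arm holds its last target. There are 200 camera calls.

### The job

Slide the empty soap dish up against the front edge of the swing cup's wooden base, with one of its long sides flush against that edge and centred in front of the cup. Then tip the cup over until all four guest soaps have dropped into the dish, and swing the cup fully back upright, leaving the dish where it is. Do not touch the soaps with the gripper, and leave everything else on the counter where it stands.

Things in the scene. Friction and masses are not known exactly. Their poses are not given: they have to be found in the camera images.
- stand: fixed stand (sizes in mm): dark wooden base slab 80 (x) x 150 (y) x 12 thick with two steel posts 10 thick at y = +-62, up to 110 high, the cup hung between them. Origin on the counter, z up, -x is the way the cup pours. The slab reaches from x = -20 (its straight front edge, pouring side) to x = +60; the pivot axis runs along y at x = -30, z = 100.
- cup (a joint): tilt of the steel cup (mm, rad): 0 = upright on its stop, grows as the mouth swings over to the stand's -x, end stop 2.5. A stiff hinge: it stays where left. No handle; outer diameter 80 at the bottom, 90 at the rim, 90 tall, wall 4, floor 5. Upright it spans 55 to 145 above the counter, pivot at half its height, its axis 22 behind the pivot (stand x = -8).
- cup_pivot (a point): middle of the cup's pivot axis, 100 mm above the counter; turns with the cup: its z axis is the cup's axis towards the mouth, its y the pivot axis, its -x the pouring side
- cup_rim_back (a point): outer edge of the cup's rim, on the side away from the pouring side; from the pivot +67 mm in x, +45 mm in z in the cup's frame
- cup_lip (a point): outer edge of the cup's rim on the pouring side; from the pivot -23 mm in x, +45 mm in z in the cup's frame
- dish: loose grey cast-stone soap dish, a rectangular tray 120 (its x) x 150 (its y) x 30 mm high, wall 6, floor 6 mm, 0.6 kg, empty. Origin at the centre of its underside, z up. Its +x long side starts out facing the stand roughly.
- soap0: guest soap, round puck, diameter 25, 18 mm thick, cream coloured, in the cup at the start; origin at the centre of its underside
- soap0_mid (a point): centre of soap0
- soap1: guest soap, round puck, diameter 25, 18 mm thick, cream coloured, in the cup at the start; origin at the centre of its underside
- soap1_mid (a point): centre of soap1
- soap2: guest soap, block 22 x 18 x 18 mm, cream coloured, in the cup at the start; origin at the centre of its underside
- soap2_mid (a point): centre of soap2
- soap3: guest soap, block 22 x 18 x 18 mm, cream coloured, in the cup at the start; origin at the centre of its underside
- soap3_mid (a point): centre of soap3
- cream: bystander: amber glass jar with a white lid, diameter 64, 45 tall (mm); origin at the centre of its underside
- spray: bystander: aluminium spray can, diameter 48, 150 tall (mm); origin at the centre of its underside
- lotion: bystander: white plastic bottle, diameter 64, 160 tall (mm); origin at the centre of its underside
- tissues: bystander: paper tissue box 100 x 200 x 60 (mm); origin at the centre of its underside
- nailbrush: bystander: wooden nail brush 40 x 90 x 30 (mm); origin at the centre of its underside
- brushmug: bystander: white ceramic beaker, diameter 72, 95 tall, two toothbrushes in it reaching 190 (mm); origin at the centre of its underside
- soapbar: bystander: round bar of soap, diameter 60, 22 thick (mm); origin at the centre of its underside
Things that resemble listed ones, but are neither listed nor needed, are in the scene too. There is more than one size of the dish; the one meant has the size given above.

How it is judged:
By the outcome, as a careful person would: the job done as asked, in the order asked, and still so for the second after the job is handed in, with the robot touching nothing.
It also fails if it takes over 67 s, if anything falls off the work surface, if the arm or the gripper's body presses on something with over 40 N, if the wrist force passes 120 N, or if a joint passes its speed limit or range.

## Working session

There is one attempt and no reset: what is moved stays moved. The work goes in short steps, Python scripts to look and compute and a tool call to move; the robot and the scene stay as the last step left them, time stands still between calls to the robot, and variables do not carry over. Pictures are saved under pics/ and viewed, at most 10 in all, crops included, and the job is handed in when it is done.

Besides the shell and the picture viewer there is one more tool, called after "Emit:" by a JSON object that holds its "op" and its "data". move_arm: Moves the arm, as the interface text tells. Its arguments: {"type":"object","properties":{"commands":{"type":"array","items":{"type":"array","items":{"type":"number"}}}},"required":["commands"]}

```bash
mkdir -p pics; python3 - <<'E'
from bench import readout, capture, calibration
import cv2
for n in("scene","top"):
    cv2.imwrite(f"pics/{n}0.png",capture(n)[:,:,::-1]); c=calibration(n); print(n,c)
print(readout.read_state())
E
```

```text
scene {'K': array([[475.23011055,   0.        , 321.79874806],
       [  0.        , 475.23011055, 243.65454971],
       [  0.        ,   0.        ,   1.        ]]), 'rvec': array([ 1.79414205,  1.2755272 , -0.6885653 ]), 'tvec': array([-0.18142472, -0.15416867,  1.6496594 ])}
top {'K': array([[537.81570963,   0.        , 322.66048401],
       [  0.        , 537.81570963, 234.77790091],
       [  0.        ,   0.        ,   1.        ]]), 'rvec': array([ 2.19783926, -2.16725588,  0.07253926]), 'tvec': array([-6.43407740e-04,  5.54031136e-01,  1.16187389e+00])}
{'time_s': 0.1, 'joint_pos': array([-1.33149002e+00,  2.07375331e-01,  1.54283446e+00, -1.20381297e-05,
        1.39352292e+00, -1.50509070e-01]), 'joint_velocities': array([-0.0010256 , -0.00187863, -0.00313046,  0.00018337, -0.00084523,
        0.00088923]), 'joint_efforts': array([-1.25282746e-03, -3.84097803e+01, -2.92549092e+01, -3.41185041e-04,
        4.93603686e-03,  3.85832507e-06]), 'ee_pos': array([ 0.21832731, -0.531198  ,  0.23820777]), 'ee_rot': array([-1.06871369e-03,  9.81064784e-01,  1.93676909e-01, -5.34100528e-05]), 'contact_force': array([-0.32121984,  0.52180727, -0.41730385]), 'torque': array([ 0.02242456,  0.02652577, -0.01524453]), 'grip_force': 0.0, 'finger_gap': 0.08546516594618969}
```

View pics/scene0.png

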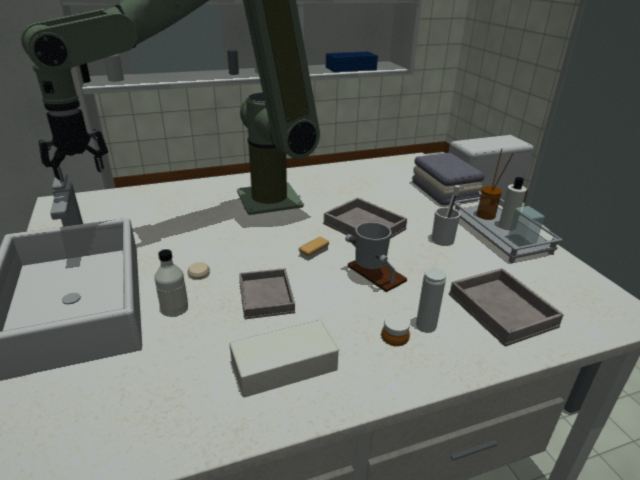

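View pics/top0.png

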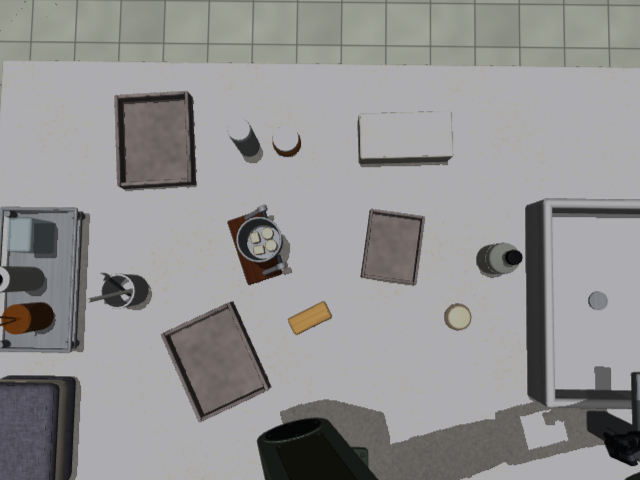

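The scene view shows the stand at about (375,260) and three dishes. In the top view, the middle dish at (392,247) is about 55x70 px, which fits 120x150 mm. The stand is at (260,243) and pours to image right. I'll zoom in to get corners.

```bash
cat > h.py <<'E'
import numpy as np, cv2
from bench import calibration, capture, readout
def cam(n):
    c=calibration(n); R=cv2.Rodrigues(c["rvec"])[0]; return c["K"],R,np.array(c["tvec"]).ravel(),c
def toworld(n,px,z):
    K,R,t,_=cam(n); px=np.atleast_2d(px).astype(float)
    d=(np.linalg.inv(K)@np.c_[px,np.ones(len(px))].T).T@R; o=-R.T@t
    return o+d*((z-o[2])/d[:,2])[:,None]
def topx(n,P):
    c=calibration(n); return cv2.projectPoints(np.atleast_2d(P).astype(float),c["rvec"],c["tvec"],c["K"],None)[0][:,0]
def shot(n,f,x0,y0,w,h,s):
    im=capture(n)[y0:y0+h,x0:x0+w,::-1]; cv2.imwrite(f,cv2.resize(im,None,fx=s,fy=s,interpolation=cv2.INTER_CUBIC))
def pose(x,y,a,P):
    c,s=np.cos(a),np.sin(a); P=np.array(P,float); return np.c_[x+c*P[:,0]-s*P[:,1],y+s*P[:,0]+c*P[:,1],P[:,2]]
E
python3 - <<'E'
from h import *
shot("top","pics/t1.png",215,190,220,110,3.6)
r=toworld("top",[(370,210),(425,216),(415,285),(361,278)],.03);print(r.round(4),np.linalg.norm(np.diff(r,axis=0),axis=1))
print(toworld("top",[(228,218),(248,284)],.012).round(4))
for k,p,z in(("brush",(310,318),.03),("soapbar",(458,317),.022),("lotion",(512,257),.16),("spray",(239,130),.15),("cream",(286,137),.045),("tissnear",(405,160),.0)):print(k,toworld("top",p,z).round(3))
E
```

```text
[[ 0.609  -0.0956  0.03  ]
 [ 0.5974 -0.2156  0.03  ]
 [ 0.4472 -0.1941  0.03  ]
 [ 0.4606 -0.0773  0.03  ]] [0.1205965  0.15178015 0.11760944]
[[0.5889 0.2177 0.012 ]
 [0.4438 0.1698 0.012 ]]
brush [[0.373 0.032 0.03 ]]
soapbar [[ 0.379 -0.289  0.022]]
lotion [[ 0.506 -0.359  0.16 ]]
spray [[0.751 0.175 0.15 ]]
cream [[0.765 0.09  0.045]]
tissnear [[ 0.727 -0.176  0.   ]]
```

View pics/t1.png

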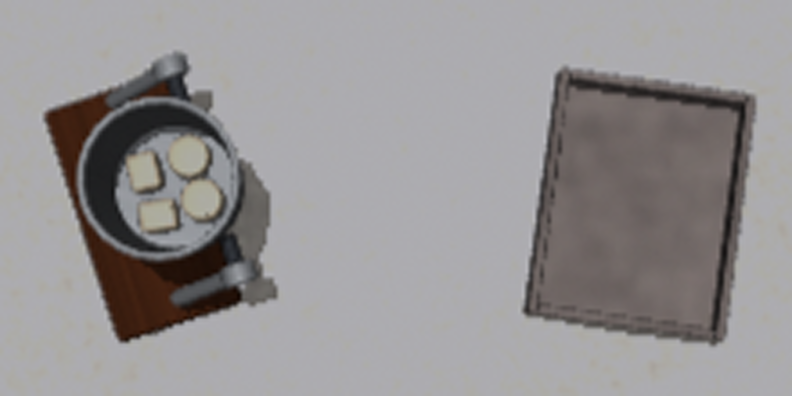

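```bash
cat >> h.py <<'E'
from scipy.optimize import least_squares
def fit(L,px,x0):
    f=lambda p:(topx("top",pose(*p,L))-px).ravel()
    r=least_squares(f,x0); return r.x, f(r.x).round(1)
E
python3 - <<'E'
from h import *
u=lambda l:np.array(l)/3.6-[.36,.36]+[215,190]
th=np.arange(0,6.28,.1)
# stand: slab corners, rim centre (approx)
S,e=fit([(.06,-.075,.012),(.06,.075,.012),(-.02,.075,.012),(-.008,0,.145)],u([(45,113),(120,341),(242,300),(160,180)]),[.5,.15,1.8]);print(S,e)
D,e=fit([(.06,-.075,.03),(.06,.075,.03),(-.06,.075,.03),(-.06,-.075,.03)],u([(560,68),(526,315),(720,344),(755,97)]),[.5,-.15,1.6]);print(D,e)
print("target dish",pose(*S,[(-.08,0,0)]), "back rim",pose(*S,[(.037,0,.145)]),"pivot",pose(*S,[(-.03,0,.1)]))
im=capture("top")[190:300,215:435,::-1].copy()
im=cv2.resize(im,None,fx=3.6,fy=3.6,interpolation=cv2.INTER_CUBIC)
def dr(P,c,cl=True): cv2.polylines(im,[((topx("top",P)-[215,190]+.36)*3.6).astype(int)],cl,c,1)
dr(pose(*S,[(.06,-.075,.012),(.06,.075,.012),(-.02,.075,.012),(-.02,-.075,.012)]),(0,255,0))
dr(pose(*S,[(-.008+.045*np.cos(a),.045*np.sin(a),.145) for a in th]),(0,255,255))
for s in(1,-1): dr(pose(*S,[(-.03+.005*np.cos(a),s*.062+.005*np.sin(a),.11) for a in th]),(255,0,0))
dr(pose(*D,[(.06,-.075,.03),(.06,.075,.03),(-.06,.075,.03),(-.06,-.075,.03)]),(0,0,255))
cv2.imwrite("pics/ov.png",im)
E
```

```text
[0.53223736 0.13856648 1.90925419] [-0.3 -0.4 -0.2  0.6  0.4  0.4  0.1 -0.6]
[ 0.52936846 -0.14505868  1.43699995] [-0.2  0.2 -0.5 -0.3  0.6 -0.1  0.1  0.2]
target dish [[0.55879999 0.06310506 0.        ]] back rim [[0.51995215 0.17346739 0.145     ]] pivot [[0.54219835 0.11026845 0.1       ]]
```

View pics/ov.png

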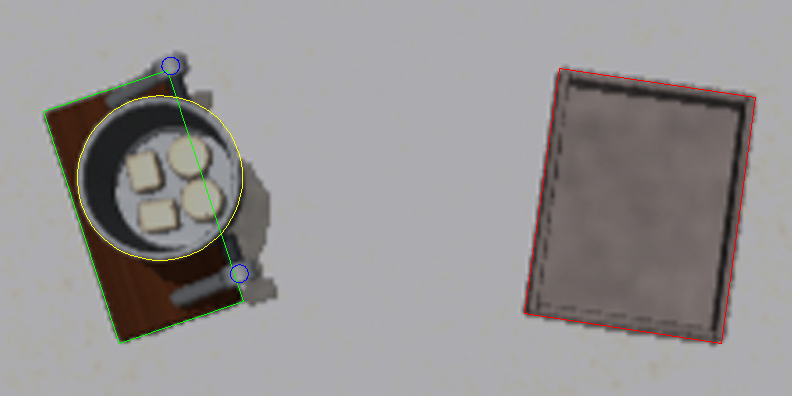

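Overlay matches the slab, rim, posts and dish. Next is a move planner that turns world targets into tool-frame rows.

```bash
cat > plan.py <<'E'
import numpy as np, json, os
from scipy.spatial.transform import Rotation as Ro
S=np.array([.53224,.13857,1.90925]); D=np.array([.52937,-.14506,1.437])
def w(p,q): # local point (x,y,z) of pose p -> world
    c,s=np.cos(p[2]),np.sin(p[2]); return np.array([p[0]+c*q[0]-s*q[1],p[1]+s*q[0]+c*q[1],q[2]])
def rot(al,ph=0):
    sy=[-np.sin(S[2]),np.cos(S[2]),0]
    return Ro.from_rotvec(np.array(sy)*ph)*Ro.from_euler('z',al)*Ro.from_euler('x',np.pi)
F="cmd.json"
def get():
    if os.path.exists(F): d=json.load(open(F)); return np.array(d[0]),Ro.from_quat(d[1])
    return np.array([.218,-.532,.239]),rot(.3899)
def plan(wps):
    """wps: (pos, alpha, phi, grip, nrows); straight line to each. Prints calls of <=12 rows, stores the commanded end pose."""
    p,R=get(); T=[]
    for pos,al,ph,g,n in wps:
        if pos is None: pos=T[-1][0] if T else p
        R2=rot(al,ph) if al is not None else (T[-1][1] if T else R)
        p0,R0=(T[-1][0],T[-1][1]) if T else (p,R); d=(R0.inv()*R2).as_rotvec()
        for k in range(1,n+1): T.append((p0+(np.array(pos)-p0)*k/n,R0*Ro.from_rotvec(d*k/n),g))
    for i in range(0,len(T),12):
        rows=[[*map(float,np.r_[R.inv().apply(q-p).round(3),(R.inv()*Q).as_rotvec().round(3),g])] for q,Q,g in T[i:i+12]]
        print(json.dumps(rows).replace("-0.0,","0,").replace("0.0,","0,")); r=rows[-1]; p=p+R.apply(r[:3]); R=R*Ro.from_rotvec(r[3:6])
    json.dump([p.tolist(),R.as_quat().tolist()],open(F,"w"))
E
python3 - <<'E'
from plan import *
g=w(D,(-.057,0,0)); print(g)
a=D[2]-np.pi/2
plan([([*g[:2],.2],a,0,1,13),([*g[:2],.06],a,0,1,5),([*g[:2],.06],a,0,1,3)])
E
```

```text
[ 0.52176634 -0.20155057  0.        ]
[[0.031, -0.015, 0.003, 0, 0, 0.04, 1.0], [0.063, -0.029, 0.006, 0, 0, 0.081, 1.0], [0.094, -0.044, 0.009, 0, 0, 0.121, 1.0], [0.125, -0.059, 0.012, 0, 0, 0.161, 1.0], [0.156, -0.073, 0.015, 0, 0, 0.201, 1.0], [0.188, -0.088, 0.018, 0, 0, 0.242, 1.0], [0.219, -0.102, 0.021, 0, 0, 0.282, 1.0], [0.25, -0.117, 0.024, 0, 0, 0.322, 1.0], [0.281, -0.132, 0.027, 0, 0, 0.363, 1.0], [0.313, -0.146, 0.03, 0, 0, 0.403, 1.0], [0.344, -0.161, 0.033, 0, 0, 0.443, 1.0], [0.375, -0.176, 0.036, 0, 0, 0.483, 1.0]]
[[0.021, -0.027, 0.003, 0, 0, 0.041, 1.0], [0.021, -0.027, 0.031, 0, 0, 0.041, 1.0], [0.021, -0.027, 0.059, 0, 0, 0.041, 1.0], [0.021, -0.027, 0.087, 0, 0, 0.041, 1.0], [0.021, -0.027, 0.115, 0, 0, 0.041, 1.0], [0.021, -0.027, 0.143, 0, 0, 0.041, 1.0], [0.021, -0.027, 0.143, 0, 0, 0.041, 1.0], [0.021, -0.027, 0.143, 0, 0, 0.041, 1.0], [0.021, -0.027, 0.143, 0, 0, 0.041, 1.0]]
```

Emit:
{"op": "move_arm", "data": {"commands": [[0.031, -0.015, 0.003, 0, 0, 0.04, 1], [0.063, -0.029, 0.006, 0, 0, 0.081, 1], [0.094, -0.044, 0.009, 0, 0, 0.121, 1], [0.125, -0.059, 0.012, 0, 0, 0.161, 1], [0.156, -0.073, 0.015, 0, 0, 0.201, 1], [0.188, -0.088, 0.018, 0, 0, 0.242, 1], [0.219, -0.102, 0.021, 0, 0, 0.282, 1], [0.25, -0.117, 0.024, 0, 0, 0.322, 1], [0.281, -0.132, 0.027, 0, 0, 0.363, 1], [0.313, -0.146, 0.03, 0, 0, 0.403, 1], [0.344, -0.161, 0.033, 0, 0, 0.443, 1], [0.375, -0.176, 0.036, 0, 0, 0.483, 1]]}}

```text
time_s: 1.7
ee_pos: [0.499, -0.2256, 0.203]
ee_rot: [-0.0, 0.999, -0.047, -0.0]
contact_force: [1.0, -0.0, 0.0]
finger_gap: 0.0853
grip_force: 0.0
```

Emit:
{"op": "move_arm", "data": {"commands": [[0.021, -0.027, 0.003, 0, 0, 0.041, 1], [0.021, -0.027, 0.031, 0, 0, 0.041, 1], [0.021, -0.027, 0.059, 0, 0, 0.041, 1], [0.021, -0.027, 0.087, 0, 0, 0.041, 1], [0.021, -0.027, 0.115, 0, 0, 0.041, 1], [0.021, -0.027, 0.143, 0, 0, 0.041, 1], [0.021, -0.027, 0.143, 0, 0, 0.041, 1], [0.021, -0.027, 0.143, 0, 0, 0.041, 1], [0.021, -0.027, 0.143, 0, 0, 0.041, 1]]}}

```text
time_s: 2.82
ee_pos: [0.5231, -0.2023, 0.062]
ee_rot: [0.001, 0.998, -0.067, 0.001]
contact_force: [0.3, 0.1, -0.4]
finger_gap: 0.0854
grip_force: 0.0
```

```bash
python3 - <<'E'
from plan import *
print(get()[0]); g=w(D,(-.057,0,0)); a=D[2]-np.pi/2
plan([([*g[:2],.02],a,0,1,4),(None,None,0,0,8)])
E
```

```text
[ 0.5213774  -0.20174255  0.06      ]
[[0, 0, 0.01, 0, 0, 0, 1.0], [0, 0, 0.02, 0, 0, 0, 1.0], [0, 0, 0.03, 0, 0, 0, 1.0], [0, 0, 0.04, 0, 0, 0, 1.0], [0, 0, 0.04, 0, 0, 0, 0.0], [0, 0, 0.04, 0, 0, 0, 0.0], [0, 0, 0.04, 0, 0, 0, 0.0], [0, 0, 0.04, 0, 0, 0, 0.0], [0, 0, 0.04, 0, 0, 0, 0.0], [0, 0, 0.04, 0, 0, 0, 0.0], [0, 0, 0.04, 0, 0, 0, 0.0], [0, 0, 0.04, 0, 0, 0, 0.0]]
```

Emit:
{"op": "move_arm", "data": {"commands": [[0, 0, 0.01, 0, 0, 0, 1], [0, 0, 0.02, 0, 0, 0, 1], [0, 0, 0.03, 0, 0, 0, 1], [0, 0, 0.04, 0, 0, 0, 1], [0, 0, 0.04, 0, 0, 0, 0], [0, 0, 0.04, 0, 0, 0, 0], [0, 0, 0.04, 0, 0, 0, 0], [0, 0, 0.04, 0, 0, 0, 0], [0, 0, 0.04, 0, 0, 0, 0], [0, 0, 0.04, 0, 0, 0, 0], [0, 0, 0.04, 0, 0, 0, 0], [0, 0, 0.04, 0, 0, 0, 0]]}}

```text
time_s: 4.32
ee_pos: [0.5222, -0.2018, 0.0208]
ee_rot: [0.0, 0.998, -0.067, 0.0]
contact_force: [-1.2, 0.8, 5.5]
finger_gap: 0.0044
grip_force: 62.7
```

```bash
python3 - <<'E'
from plan import *
t=w(S,(-.105-.057,0,0)); a=S[2]-np.pi/2
plan([([*t[:2],.02],a,0,0,18),(None,None,0,0,4)])
E
```

```text
[[0.002, -0.011, 0, 0, 0, -0.026, 0.0], [0.004, -0.022, 0, 0, 0, -0.053, 0.0], [0.007, -0.032, 0, 0, 0, -0.079, 0.0], [0.009, -0.043, 0, 0, 0, -0.105, 0.0], [0.011, -0.054, 0, 0, 0, -0.131, 0.0], [0.013, -0.065, 0, 0, 0, -0.158, 0.0], [0.015, -0.076, 0, 0, 0, -0.184, 0.0], [0.017, -0.086, 0, 0, 0, -0.21, 0.0], [0.02, -0.097, 0, 0, 0, -0.236, 0.0], [0.022, -0.108, 0, 0, 0, -0.263, 0.0], [0.024, -0.119, 0, 0, 0, -0.289, 0.0], [0.026, -0.13, 0, 0, 0, -0.315, 0.0]]
[[0.005, -0.009, 0, 0, 0, -0.026, 0.0], [0.011, -0.019, 0, 0, 0, -0.053, 0.0], [0.016, -0.028, 0, 0, 0, -0.079, 0.0], [0.022, -0.038, 0, 0, 0, -0.105, 0.0], [0.027, -0.048, 0, 0, 0, -0.131, 0.0], [0.032, -0.057, 0, 0, 0, -0.158, 0.0], [0.032, -0.057, 0, 0, 0, -0.158, 0.0], [0.032, -0.057, 0, 0, 0, -0.158, 0.0], [0.032, -0.057, 0, 0, 0, -0.158, 0.0], [0.032, -0.057, 0, 0, 0, -0.158, 0.0]]
```

Emit:
{"op": "move_arm", "data": {"commands": [[0.002, -0.011, 0, 0, 0, -0.026, 0], [0.004, -0.022, 0, 0, 0, -0.053, 0], [0.007, -0.032, 0, 0, 0, -0.079, 0], [0.009, -0.043, 0, 0, 0, -0.105, 0], [0.011, -0.054, 0, 0, 0, -0.131, 0], [0.013, -0.065, 0, 0, 0, -0.158, 0], [0.015, -0.076, 0, 0, 0, -0.184, 0], [0.017, -0.086, 0, 0, 0, -0.21, 0], [0.02, -0.097, 0, 0, 0, -0.236, 0], [0.022, -0.108, 0, 0, 0, -0.263, 0], [0.024, -0.119, 0, 0, 0, -0.289, 0], [0.026, -0.13, 0, 0, 0, -0.315, 0]]}}

```text
time_s: 5.82
ee_pos: [0.5658, -0.0782, 0.0209]
ee_rot: [0.002, 0.996, 0.091, 0.001]
contact_force: [-1.4, -6.1, 3.2]
finger_gap: 0.0047
grip_force: 62.4
```

Emit:
{"op": "move_arm", "data": {"commands": [[0.005, -0.009, 0, 0, 0, -0.026, 0], [0.011, -0.019, 0, 0, 0, -0.053, 0], [0.016, -0.028, 0, 0, 0, -0.079, 0], [0.022, -0.038, 0, 0, 0, -0.105, 0], [0.027, -0.048, 0, 0, 0, -0.131, 0], [0.032, -0.057, 0, 0, 0, -0.158, 0], [0.032, -0.057, 0, 0, 0, -0.158, 0], [0.032, -0.057, 0, 0, 0, -0.158, 0], [0.032, -0.057, 0, 0, 0, -0.158, 0], [0.032, -0.057, 0, 0, 0, -0.158, 0]]}}

```text
time_s: 7.08
ee_pos: [0.5874, -0.015, 0.0208]
ee_rot: [0.001, 0.986, 0.168, 0.001]
contact_force: [3.2, -3.7, 4.8]
finger_gap: 0.0041
grip_force: 62.6
```

```bash
python3 - <<'E'
from h import *
import plan
im=capture("top")[190:300,215:435,::-1].copy()
im=cv2.resize(im,None,fx=3.6,fy=3.6,interpolation=cv2.INTER_CUBIC)
def dr(P,c,cl=True): cv2.polylines(im,[((topx("top",P)-[215,190]+.36)*3.6).astype(int)],cl,c,1)
S=plan.S
E=plan.w(S,(-.105,0,0)); print(E,plan.get()[0])
dr(pose(*S,[(-.02,.1,.012),(-.02,-.1,.012)]),(0,255,0))
dr(pose(E[0],E[1],S[2],[(.06,-.075,.03),(.06,.075,.03),(-.06,.075,.03),(-.06,-.075,.03)]),(0,0,255))
cv2.imwrite("pics/ov2.png",im)
E
```

```text
[0.56710303 0.03952673 0.        ] [ 0.58574744 -0.01455868  0.02      ]
```

View pics/ov2.png

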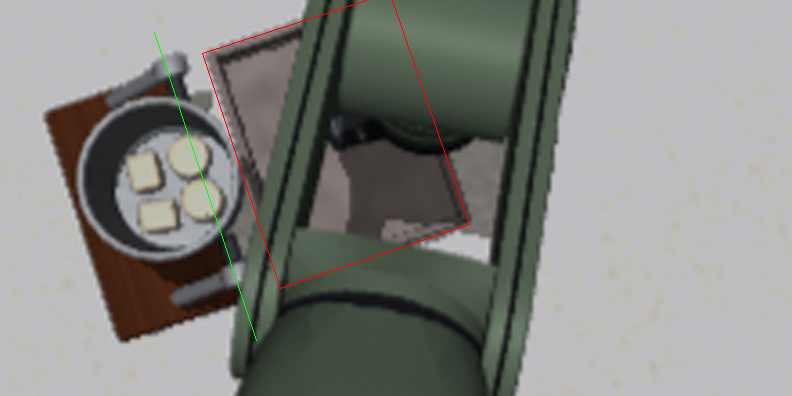

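The dish sits where planned: the red outline matches it, parallel to the green slab edge and 25 mm short. Advancing gently now.

```bash
python3 - <<'E'
from plan import *
t=w(S,(-.08-.057-.002,0,0)); a=S[2]-np.pi/2
plan([([*t[:2],.02],a,0,0,9),(None,None,0,0,3)])
E
```

```text
[[0, -0.003, 0, 0, 0, 0, 0.0], [0, -0.005, 0, 0, 0, 0, 0.0], [0, -0.008, 0, 0, 0, 0, 0.0], [0, -0.01, 0, 0, 0, 0, 0.0], [0, -0.013, 0, 0, 0, 0, 0.0], [0, -0.015, 0, 0, 0, 0, 0.0], [0, -0.018, 0, 0, 0, 0, 0.0], [0, -0.021, 0, 0, 0, 0, 0.0], [0, -0.023, 0, 0, 0, 0, 0.0], [0, -0.023, 0, 0, 0, 0, 0.0], [0, -0.023, 0, 0, 0, 0, 0.0], [0, -0.023, 0, 0, 0, 0, 0.0]]
```

Emit:
{"op": "move_arm", "data": {"commands": [[0, -0.003, 0, 0, 0, 0, 0], [0, -0.005, 0, 0, 0, 0, 0], [0, -0.008, 0, 0, 0, 0, 0], [0, -0.01, 0, 0, 0, 0, 0], [0, -0.013, 0, 0, 0, 0, 0], [0, -0.015, 0, 0, 0, 0, 0], [0, -0.018, 0, 0, 0, 0, 0], [0, -0.021, 0, 0, 0, 0, 0], [0, -0.023, 0, 0, 0, 0, 0], [0, -0.023, 0, 0, 0, 0, 0], [0, -0.023, 0, 0, 0, 0, 0]]}}

```text
time_s: 8.5
ee_pos: [0.5794, 0.0061, 0.0209]
ee_rot: [0.001, 0.986, 0.168, 0.001]
contact_force: [2.9, -5.5, 4.7]
finger_gap: 0.0043
grip_force: 62.7
```

Emit:
{"op": "move_arm", "data": {"commands": [[0, -0.001, 0, 0, 0, 0, 0], [0, -0.001, 0, 0, 0, 0, 0]]}}

```text
time_s: 8.75
ee_pos: [0.5791, 0.0069, 0.0209]
ee_rot: [0.001, 0.986, 0.168, 0.001]
contact_force: [2.6, -5.6, 4.6]
finger_gap: 0.0042
grip_force: 62.7
```

Emit:
{"op": "move_arm", "data": {"commands": [[0, -0.001, 0, 0, 0, 0, 0], [0, -0.001, 0, 0, 0, 0, 0]]}}

```text
time_s: 9.0
ee_pos: [0.5788, 0.0078, 0.0208]
ee_rot: [0.001, 0.986, 0.168, 0.001]
contact_force: [1.3, -5.5, 4.4]
finger_gap: 0.0044
grip_force: 62.7
```

Emit:
{"op": "move_arm", "data": {"commands": [[0, -0.001, 0, 0, 0, 0, 0], [0, -0.001, 0, 0, 0, 0, 0]]}}

```text
time_s: 9.25
ee_pos: [0.5785, 0.0087, 0.0209]
ee_rot: [0.001, 0.986, 0.168, 0.001]
contact_force: [2.0, -6.8, 4.9]
finger_gap: 0.0044
grip_force: 62.7
```

Emit:
{"op": "move_arm", "data": {"commands": [[0, -0.001, 0, 0, 0, 0, 0], [0, -0.001, 0, 0, 0, 0, 0]]}}

```text
time_s: 9.5
ee_pos: [0.5781, 0.0097, 0.0209]
ee_rot: [0.001, 0.986, 0.168, 0.001]
contact_force: [1.3, -6.0, 4.2]
finger_gap: 0.0045
grip_force: 62.7
```

Emit:
{"op": "move_arm", "data": {"commands": [[0, -0.001, 0, 0, 0, 0, 0], [0, -0.001, 0, 0, 0, 0, 0]]}}

```text
time_s: 9.75
ee_pos: [0.5778, 0.0106, 0.0209]
ee_rot: [0.001, 0.986, 0.168, 0.001]
contact_force: [2.2, -6.9, 4.5]
finger_gap: 0.0043
grip_force: 62.7
```

Emit:
{"op": "move_arm", "data": {"commands": [[0, -0.001, 0, 0, 0, 0, 0], [0, -0.001, 0, 0, 0, 0, 0]]}}

```text
time_s: 10.0
ee_pos: [0.5779, 0.011, 0.0209]
ee_rot: [0.002, 0.986, 0.168, 0.001]
contact_force: [3.4, -8.3, 4.2]
finger_gap: 0.0043
grip_force: 62.5
```

Emit:
{"op": "move_arm", "data": {"commands": [[0, -0.001, 0, 0, 0, 0, 0], [0, -0.001, 0, 0, 0, 0, 0]]}}

```text
time_s: 10.25
ee_pos: [0.578, 0.0112, 0.0209]
ee_rot: [0.002, 0.986, 0.169, 0.001]
contact_force: [4.9, -10.4, 1.9]
finger_gap: 0.0043
grip_force: 62.3
```

```bash
python3 - <<'E'
from h import *
import plan
S=plan.S
d=np.array([.5778,.0106]); 
print(topx("scene",pose(*S,[(-.02,-.075,.0),(-.02,.075,.0)])))
shot("scene","pics/s2.png",300,200,130,100,6)
E
```

```text
[[385.52501363 293.27795563]
 [346.15967589 266.81274844]]
```

View pics/s2.png

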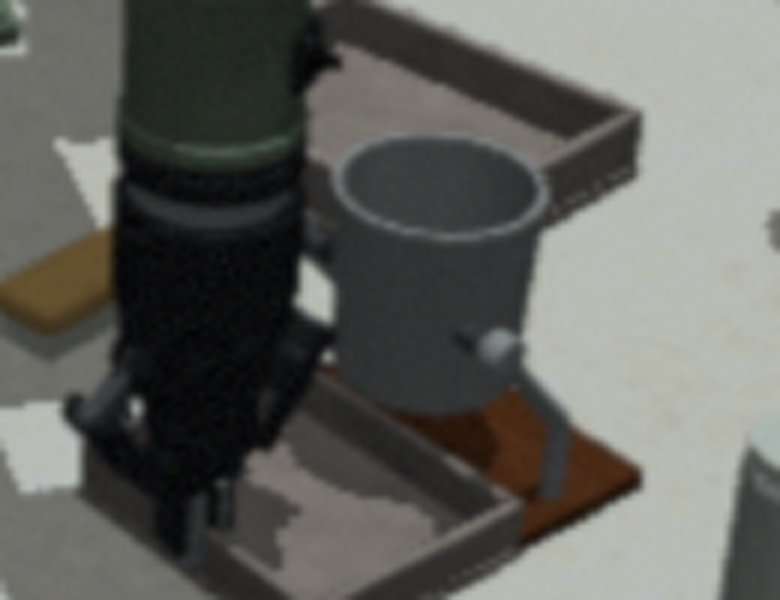

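Position stalls while the force rises, so the dish is against the slab. The view shows it meeting the base with no visible gap. One small extra press for flushness, then release and rise.

Emit:
{"op": "move_arm", "data": {"commands": [[0, -0.002, 0, 0, 0, 0, 0], [0, -0.002, 0, 0, 0, 0, 0], [0, -0.002, 0, 0, 0, 0, 0]]}}

```text
time_s: 10.68
ee_pos: [0.578, 0.0113, 0.0209]
ee_rot: [0.004, 0.986, 0.169, 0.002]
contact_force: [6.1, -15.3, -0.0]
finger_gap: 0.004
grip_force: 62.1
```

Emit:
{"op": "move_arm", "data": {"commands": [[0, 0.003, 0, 0, 0, 0, 1], [0, 0.003, 0, 0, 0, 0, 1], [0, 0.003, 0, 0, 0, 0, 1], [0, 0.003, 0, 0, 0, 0, 1], [0, 0.003, 0, 0, 0, 0, 1], [0, 0.003, -0.03, 0, 0, 0, 1], [0, 0.003, -0.07, 0, 0, 0, 1], [0, 0.003, -0.11, 0, 0, 0, 1], [0, 0.003, -0.15, 0, 0, 0, 1], [0, 0.003, -0.19, 0, 0, 0, 0], [0, 0.003, -0.19, 0, 0, 0, 0]]}}

```text
time_s: 12.05
ee_pos: [0.5795, 0.0127, 0.2151]
ee_rot: [0.001, 0.986, 0.169, 0.005]
contact_force: [0.3, 0.1, -0.5]
finger_gap: 0.0511
grip_force: 0.0
```

```bash
python3 - <<'E'
from plan import *
p,R=get(); p=p+R.apply([0,-.007-.002+.003,-.19]); json.dump([p.tolist(),R.as_quat().tolist()],open(F,"w")); print(p)
# tip trajectory for tipping: contact at back rim; choose TCP
p0=w(S,(-.03,0,.1)); print(p0)
E
```

```text
[0.5761064  0.01279183 0.21      ]
[0.54220087 0.11027192 0.1       ]
```

```bash
cat >> plan.py <<'E'
A=S[2]-np.pi/2
def cup(th,C):  # cup-frame (x,z) at tilt th -> stand-local point
    return (-.03+C[0]*np.cos(th)-C[1]*np.sin(th), 0, .1+C[0]*np.sin(th)+C[1]*np.cos(th))
def tcp(P,ph,E): return w(S,P)-rot(A,ph).apply(E)
E
python3 - <<'E'
from plan import *
E=(0,.0145,.008)
a=np.array(tcp(cup(0,(.0665+.010,.036)),0,E)); b=a.copy(); b[2]=.21
plan([(b,A,0,0,8),(a,A,0,0,4)])
E
```

```text
[[0, -0.024, 0, 0, 0, 0, 0.0], [0, -0.049, 0, 0, 0, 0, 0.0], [0, -0.073, 0, 0, 0, 0, 0.0], [0, -0.097, 0, 0, 0, 0, 0.0], [0, -0.121, 0, 0, 0, 0, 0.0], [0, -0.146, 0, 0, 0, 0, 0.0], [0, -0.17, 0, 0, 0, 0, 0.0], [0, -0.194, 0, 0, 0, 0, 0.0], [0, -0.194, 0.016, 0, 0, 0, 0.0], [0, -0.194, 0.033, 0, 0, 0, 0.0], [0, -0.194, 0.049, 0, 0, 0, 0.0], [0, -0.194, 0.066, 0, 0, 0, 0.0]]
```

Emit:
{"op": "move_arm", "data": {"commands": [[0, -0.024, 0, 0, 0, 0, 0], [0, -0.049, 0, 0, 0, 0, 0], [0, -0.073, 0, 0, 0, 0, 0], [0, -0.097, 0, 0, 0, 0, 0], [0, -0.121, 0, 0, 0, 0, 0], [0, -0.146, 0, 0, 0, 0, 0], [0, -0.17, 0, 0, 0, 0, 0], [0, -0.194, 0, 0, 0, 0, 0], [0, -0.194, 0.016, 0, 0, 0, 0], [0, -0.194, 0.033, 0, 0, 0, 0], [0, -0.194, 0.049, 0, 0, 0, 0], [0, -0.194, 0.066, 0, 0, 0, 0]]}}

```text
time_s: 13.55
ee_pos: [0.512, 0.1951, 0.1425]
ee_rot: [0.0, 0.986, 0.168, -0.001]
contact_force: [-0.1, -1.0, -0.1]
finger_gap: 0.0001
grip_force: 0.0
```

```bash
cat >> h.py <<'E'
def grid(f):
    a=capture("top")[190:300,215:375,::-1]; b=capture("scene")[180:300,300:430,::-1]
    a=cv2.resize(a,(640,440),interpolation=cv2.INTER_CUBIC); 
    b=cv2.resize(b,(477,440),interpolation=cv2.INTER_CUBIC)
    m=cv2.hconcat([a,b]); cv2.imwrite(f,cv2.resize(m,None,fx=.71,fy=.71,interpolation=cv2.INTER_AREA))
E
python3 - <<'E'
from plan import *
from h import grid
grid("pics/g1.png")
E=(0,.0145,.008)
f=lambda t:(tcp(cup(t,(.0665,.036)),-.32*t,E),A,-.32*t,0,1)
plan([f(t) for t in np.r_[0,np.linspace(.07,.77,11)]])
E
```

```text
[[0, 0.01, 0, 0, 0, 0, 0.0], [0, 0.013, -0.005, 0.022, 0, 0, 0.0], [0, 0.016, -0.01, 0.045, 0, 0, 0.0], [0, 0.019, -0.014, 0.067, 0, 0, 0.0], [0, 0.023, -0.018, 0.09, 0, 0, 0.0], [0, 0.027, -0.022, 0.112, 0, 0, 0.0], [0, 0.031, -0.026, 0.134, 0, 0, 0.0], [0, 0.036, -0.029, 0.157, 0, 0, 0.0], [0, 0.041, -0.032, 0.179, 0, 0, 0.0], [0, 0.046, -0.035, 0.202, 0, 0, 0.0], [0, 0.051, -0.037, 0.224, 0, 0, 0.0], [0, 0.056, -0.039, 0.246, 0, 0, 0.0]]
```

View pics/g1.png

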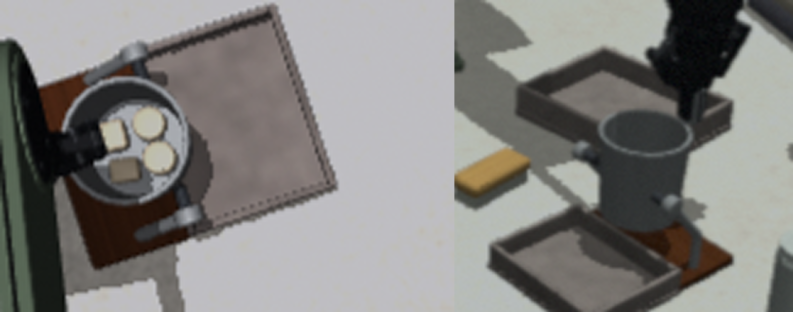

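```bash
python3 - <<'E'
from h import *
import plan
t=np.array([.512,.1951,.1345]); 
for P in (t,t+plan.rot(plan.A).apply([0,.0145,0]),t+plan.rot(plan.A).apply([0,-.0145,0]),t+[0,0,.05],plan.w(plan.S,(.037,0,.145))):
  print((topx("top",P)[0]-[215,190])*2.84, topx("scene",P)[0])
shot("scene","pics/g2.png",340,180,100,75,8)
E
```

```text
[ 34.6777064  171.73652129] [390.99829345 226.13615827]
[ 54.44627294 165.1136093 ] [387.08317931 227.8056383 ]
[ 14.89918631 178.36276794] [394.8630661  224.48814484]
[ 21.02481539 168.55295157] [392.93235968 208.92237344]
[ 63.49845165 160.02372601] [385.2186703  225.26989182]
```

View pics/g2.png

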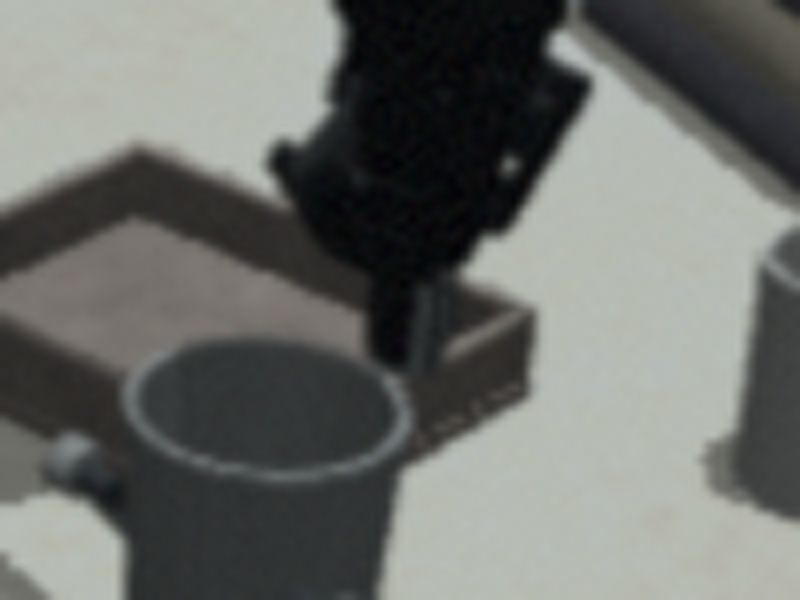

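The fingertip is at px (391,226), just behind the back rim as planned. In the top view the dish lies flush and centred. Tipping starts.

Emit:
{"op": "move_arm", "data": {"commands": [[0, 0.01, 0, 0, 0, 0, 0], [0, 0.013, -0.005, 0.022, 0, 0, 0], [0, 0.016, -0.01, 0.045, 0, 0, 0], [0, 0.019, -0.014, 0.067, 0, 0, 0], [0, 0.023, -0.018, 0.09, 0, 0, 0], [0, 0.027, -0.022, 0.112, 0, 0, 0], [0, 0.031, -0.026, 0.134, 0, 0, 0], [0, 0.036, -0.029, 0.157, 0, 0, 0], [0, 0.041, -0.032, 0.179, 0, 0, 0], [0, 0.046, -0.035, 0.202, 0, 0, 0], [0, 0.051, -0.037, 0.224, 0, 0, 0], [0, 0.056, -0.039, 0.246, 0, 0, 0]]}}

```text
time_s: 15.2
ee_pos: [0.5309, 0.1427, 0.1834]
ee_rot: [-0.122, 0.978, 0.167, -0.021]
contact_force: [0.3, -0.1, -0.7]
finger_gap: 0.0001
grip_force: 0.0
```

```bash
python3 - <<'E'
from plan import *
E=(0,.0145,.008)
f=lambda t:(tcp(cup(t,(.0665,.036)),-.32*t,E),A,-.32*t,0,1)
plan([f(t) for t in np.linspace(.83,1.5,12)])
E
```

```text
[[0, 0.004, -0.003, 0.02, 0, 0, 0.0], [0, 0.008, -0.005, 0.039, 0, 0, 0.0], [0, 0.013, -0.007, 0.059, 0, 0, 0.0], [0, 0.017, -0.009, 0.078, 0, 0, 0.0], [0, 0.022, -0.011, 0.098, 0, 0, 0.0], [0, 0.027, -0.012, 0.117, 0, 0, 0.0], [0, 0.031, -0.013, 0.137, 0, 0, 0.0], [0, 0.036, -0.014, 0.156, 0, 0, 0.0], [0, 0.041, -0.014, 0.176, 0, 0, 0.0], [0, 0.046, -0.014, 0.195, 0, 0, 0.0], [0, 0.05, -0.014, 0.215, 0, 0, 0.0], [0, 0.055, -0.014, 0.234, 0, 0, 0.0]]
```

```bash
cat >> h.py <<'E'
def cuptilt():
    import plan
    a=np.arange(0,2*np.pi,.05); out={}
    ims={}
    for n in("scene","top"):
        g=cv2.GaussianBlur(cv2.cvtColor(capture(n),cv2.COLOR_RGB2GRAY).astype(np.float32),(0,0),.8)
        ims[n]=np.hypot(cv2.Sobel(g,5,1,0),cv2.Sobel(g,5,0,1)); ims[n]=np.minimum(ims[n],120)
    ths=np.arange(0,2.56,.05); sc=[]
    for th in ths:
        s=[]
        for n in ims:
            P=[]
            for r,z in((.045,.045),(.04,-.045)):
                for t in a:
                    q=plan.cup(th,(.022+r*np.cos(t),z)); P.append(plan.w(plan.S,(q[0],r*np.sin(t),q[2])))
            px=topx(n,P); rim=px[:len(a)]; h=cv2.convexHull(px.astype(np.float32))[:,0]
            h=np.vstack([h,h[:1]]); L=np.vstack([np.linspace(h[i],h[i+1],6)[:-1] for i in range(len(h)-1)])
            L=np.vstack([L]); s.append(cv2.remap(ims[n],L[:,0].astype(np.float32)[None],L[:,1].astype(np.float32)[None],1).mean())
        sc.append(s)
    sc=np.array(sc); 
    for k,n in enumerate(ims):
        o=np.argsort(-sc[:,k])[:3]; print(n,[(round(float(ths[i]),2),round(float(sc[i,k]),1)) for i in o], "mean",sc[:,k].mean().round(1))
    o=np.argsort(-sc.sum(1))[:3]; print("both",ths[o].round(2))
E
python3 -c "from h import *; cuptilt()"
```

```text
scene [(1.35, 84.0), (1.4, 83.1), (1.45, 82.3)] mean 57.9
top [(0.0, 63.0), (0.05, 59.5), (0.1, 59.4)] mean 45.5
both [0.   1.45 1.5 ]
```

```bash
cat >> h.py <<'E'
def asc(n,x0,y0,x1,y1,step=2):
    im=capture(n); g=cv2.GaussianBlur(cv2.cvtColor(im,cv2.COLOR_RGB2GRAY),(0,0),.7)[y0:y1:step*2,x0:x1:step]
    for r in g: print("".join("@%#*+=-:. "[min(9,int(v)*10//230)] for v in r))
E
python3 - <<'E'
from h import *
asc("scene",330,190,430,300,1)
import plan
for th in(0,.77): print([topx("scene",plan.w(plan.S,plan.cup(th,c)))[0].round() for c in((-.023,.045),(.067,.045),(.062,-.045))])
E
```

```text
........::::::::.....:::..::=#%%@@@@@@@@@@@@@@@@@@@@@%*=+#@@#+-:......................::-=++*#%%%%%%
:......::::::::::::::::...:-+#%%@@@@@@@@@@@@@@@@@@@@@%*+*%@#+-:.........................::-==+*##%%%
.......::......:::::::::::-+#%%%%##%@@@@@@@@@@@@@@@@@%%#%@%*-:............................:::-=++*#%
....................::-+*+*#%%%%#+=+#@@@@@@@@@@@@@@@@@@@@%*=::...............................::-==+*
...................::=*%%%%%%%@%%*=-+#@@@@@@@@@@@@@@@@@@%*=::..................................:::-=
................::::-=*%%%%@@@@@@%*==*%@@@@@@@@@@@@@@#++=-::......................................::
............:::--=++*##%%%%@@@@@@@%#*#%@@@@@@@@@@@@@#+-:::..........................................
........:::--=++*########%%%%%@@@@@@@@@@@@@@@@@@@@@%*-::............................................
...:::---=+**#################%%%@@@@@@@@@@@@@@@%%##=::.....................................:.......
::--=++*###############**+++++*###%%%@@@@@@@@@@%%%%#*=-::::.......:::::.............................
=+**###%%%%%%%%####**+++=======++++*##%%@@@@@@%%%%%%%#*+==--::::..........................
[... 3882 characters left out ...]
+++++++++***++++*######%%%%%#*+=-:::....................::=*#######
%%%%##*++++==================++====+++++++++***############+=-::::.......................::=*#######
%%%%%%%##*+++=====================+++++++**###########**+-::::::::.....:::...............:-+*#######
##%%%%%%%%#**++===================+++**############**+--:::.............................::=*#######*
-+*##%%%%%%%##*++========++++++++**#############*+=--::.................................::=*######**
::-=+##%%%%%%%##**+++++++++++**#############**+=-::::...................................:-+*######**
[array([359., 236.]), array([385., 225.]), array([381., 256.])]
[array([351., 249.]), array([372., 219.]), array([386., 236.])]
```

The ASCII view shows the cup still upright. The finger rose over the rim because it started too close to the edge. I'll go back and push lower, with some preload.

```bash
python3 - <<'E'
from plan import *
E=(0,.0145,.008)
p=tcp(cup(.77,(.0665,.036)),-.32*.77,E); json.dump([p.tolist(),rot(A,-.246).as_quat().tolist()],open(F,"w"))
print(p)
s=tcp(cup(0,(.0765,.022)),0,E); u=s.copy(); u[2]=.205
f=lambda t:(tcp(cup(t,(.061,.026)),-.32*t,E),A,-.32*t,0,1)
plan([([*p[:2],.205],A,-.246,0,2),(u,A,0,0,5),(s,A,0,0,5)]+[(tcp(cup(0,(.061,.022)),0,E),A,0,0,4)]+[f(t) for t in np.linspace(.06,.48,8)])
E
```

```text
[0.53064927 0.14308914 0.18343291]
[[0, -0.003, -0.01, 0, 0, 0, 0.0], [0, -0.005, -0.021, 0, 0, 0, 0.0], [0, -0.016, -0.018, -0.049, 0, 0, 0.0], [0, -0.027, -0.015, -0.098, 0, 0, 0.0], [0, -0.038, -0.013, -0.148, 0, 0, 0.0], [0, -0.049, -0.01, -0.197, 0, 0, 0.0], [0, -0.06, -0.007, -0.246, 0, 0, 0.0], [0, -0.056, 0.007, -0.246, 0, 0, 0.0], [0, -0.052, 0.022, -0.246, 0, 0, 0.0], [0, -0.049, 0.036, -0.246, 0, 0, 0.0], [0, -0.045, 0.051, -0.246, 0, 0, 0.0], [0, -0.042, 0.066, -0.246, 0, 0, 0.0]]
[[0, 0.004, 0, 0, 0, 0, 0.0], [0, 0.008, 0, 0, 0, 0, 0.0], [0, 0.012, 0, 0, 0, 0, 0.0], [0, 0.016, 0, 0, 0, 0, 0.0], [0, 0.018, -0.008, 0.019, 0, 0, 0.0], [0, 0.02, -0.012, 0.038, 0, 0, 0.0], [0, 0.022, -0.016, 0.058, 0, 0, 0.0], [0, 0.025, -0.019, 0.077, 0, 0, 0.0], [0, 0.027, -0.023, 0.096, 0, 0, 0.0], [0, 0.03, -0.026, 0.115, 0, 0, 0.0], [0, 0.033, -0.029, 0.134, 0, 0, 0.0], [0, 0.036, -0.032, 0.154, 0, 0, 0.0]]
```

Emit:
{"op": "move_arm", "data": {"commands": [[0, -0.003, -0.01, 0, 0, 0, 0], [0, -0.005, -0.021, 0, 0, 0, 0], [0, -0.016, -0.018, -0.049, 0, 0, 0], [0, -0.027, -0.015, -0.098, 0, 0, 0], [0, -0.038, -0.013, -0.148, 0, 0, 0], [0, -0.049, -0.01, -0.197, 0, 0, 0], [0, -0.06, -0.007, -0.246, 0, 0, 0], [0, -0.056, 0.007, -0.246, 0, 0, 0], [0, -0.052, 0.022, -0.246, 0, 0, 0], [0, -0.049, 0.036, -0.246, 0, 0, 0], [0, -0.045, 0.051, -0.246, 0, 0, 0], [0, -0.042, 0.066, -0.246, 0, 0, 0]]}}

```text
time_s: 16.85
ee_pos: [0.5118, 0.1961, 0.1281]
ee_rot: [-0.0, 0.986, 0.168, -0.0]
contact_force: [0.4, 1.5, 0.5]
finger_gap: 0.0001
grip_force: 0.0
```

Emit:
{"op": "move_arm", "data": {"commands": [[0, 0.004, 0, 0, 0, 0, 0], [0, 0.008, 0, 0, 0, 0, 0], [0, 0.012, 0, 0, 0, 0, 0], [0, 0.016, 0, 0, 0, 0, 0]]}}

```text
time_s: 17.35
ee_pos: [0.5164, 0.1861, 0.1314]
ee_rot: [-0.005, 0.986, 0.168, 0.0]
contact_force: [-9.4, 17.4, 11.5]
finger_gap: 0.0
grip_force: 10.4
```

```bash
python3 - <<'E'
from plan import *
E=(0,.0145,.008)
p=tcp(cup(0,(.0765,.022)),0,E)+rot(A).apply([0,.016,0]); json.dump([p.tolist(),rot(A).as_quat().tolist()],open(F,"w"))
f=lambda t:(tcp(cup(t,(.056,.022)),-.32*t,E),A,-.32*t,0,1)
plan([f(t) for t in np.linspace(.07,.84,12)])
E
```

```text
[[0, 0.006, -0.004, 0.022, 0, 0, 0.0], [0, 0.008, -0.008, 0.045, 0, 0, 0.0], [0, 0.011, -0.012, 0.067, 0, 0, 0.0], [0, 0.014, -0.016, 0.09, 0, 0, 0.0], [0, 0.016, -0.019, 0.112, 0, 0, 0.0], [0, 0.02, -0.023, 0.134, 0, 0, 0.0], [0, 0.023, -0.026, 0.157, 0, 0, 0.0], [0, 0.026, -0.029, 0.179, 0, 0, 0.0], [0, 0.03, -0.032, 0.202, 0, 0, 0.0], [0, 0.034, -0.034, 0.224, 0, 0, 0.0], [0, 0.038, -0.036, 0.246, 0, 0, 0.0], [0, 0.042, -0.038, 0.269, 0, 0, 0.0]]
```

Emit:
{"op": "move_arm", "data": {"commands": [[0, 0.006, -0.004, 0.022, 0, 0, 0], [0, 0.008, -0.008, 0.045, 0, 0, 0], [0, 0.011, -0.012, 0.067, 0, 0, 0], [0, 0.014, -0.016, 0.09, 0, 0, 0], [0, 0.016, -0.019, 0.112, 0, 0, 0], [0, 0.02, -0.023, 0.134, 0, 0, 0], [0, 0.023, -0.026, 0.157, 0, 0, 0], [0, 0.026, -0.029, 0.179, 0, 0, 0], [0, 0.03, -0.032, 0.202, 0, 0, 0], [0, 0.034, -0.034, 0.224, 0, 0, 0], [0, 0.038, -0.036, 0.246, 0, 0, 0], [0, 0.042, -0.038, 0.269, 0, 0, 0]]}}

```text
time_s: 18.85
ee_pos: [0.5312, 0.1445, 0.1712]
ee_rot: [-0.135, 0.976, 0.168, -0.022]
contact_force: [-5.6, 4.6, 10.6]
finger_gap: -0.0004
grip_force: 6.1
```

```bash
python3 - <<'E'
from h import *
import plan
p=plan.get()[0]; print(p)
asc("scene",335,195,415,275,1)
for th in(.4,.7,.9,1.1): print(th,[topx("scene",plan.w(plan.S,plan.cup(th,c)))[0].round()-[335,195] for c in((-.023,.045),(.067,.045),(.062,-.045))])
E
```

```text
[0.53124391 0.14139981 0.168     ]
................:....:-+#%@@@@@@@@@@@@@@@@@@@@@@#+=+#@%*-::.....................
..................:::-=+#%%@@@@@@@@@@@@@@@@@@@@@%**#%%#=::......................
.............::::--=+*##%%%%%%@@@@@@@@@@@@@@@@@@@%%@@#+-:.......................
.........:::--==+*##%%%%%%%%##%@@@@@@@@@@@@@@@@@@@@%#+-:........................
.....::::-=++*##%%%%%%%%%%%%%%%%@@@@@@@@@@@@@@@@@%%#+-:.........................
::::--=+**#####%%%%%%%%@@@@@%%%%%@@@@@@@@@@@@@@%*=--::..........................
-=++**###############%%@@@@@@@%%%@@@@@@@@@@@@@@#+-:::.........:::...............
*####%%%########**+++++*#%%@@@@@@@@@@@@@@@@@@@%%*=--::::.......::...............
%%%%%%%%####**++++++===++++*#%@@@@@@@@@@@@@@%%%%%##**+=--::::........::.........
%%%%####**+++======++=======++*#%%@@@@@@@@%%%%%%%%######*++=--::::..............
###**+++===========+++++++=====+++*#%@@@@%%%%%%%%%%%#########*+==--:::....:.....
++++============++++++++++++++++++++#%@@@@%%%%%%%###%%%##%%%%%###**+=--:::::....
#**++++==========+++++++***#######**#%%@@@%%#%#****#####%%%%%%%%###**+++-:......
#####**+++==
[... 1722 characters left out ...]
%%%%%%%%%%%#########*=-:...........::::::::::::
##%%%%%%%%%%%%%%%%%%####%%%%%%%%%%%%%%%%%%%%%%%#######*+=:::..........::::::::::
%%%%%%%%#######%%%%%%%%%###%%%%%%%%%%%%%%%%%%%%%%%######*+=:::.........:::::::::
%%%###############%%%%%%%%%##%%%%%%%%%%%%%%%%%%%%%%#######*+-::::...::..::::::::
#####################%%%%%%%%%###%%%%%%%%%%%%%%%%%%%########*=-:::.:::..::::::::
#################**#####%%%%%%%%%###%%%%%%%%%%%%%%%%##########**+=-:::::::::..::
0.4 [array([19., 48.]), array([45., 25.]), array([50., 50.])]
0.7 [array([17., 53.]), array([39., 24.]), array([51., 42.])]
0.9 [array([16., 57.]), array([34., 25.]), array([51., 38.])]
1.1 [array([15., 60.]), array([29., 27.]), array([50., 34.])]
```

The cup is tilting, now at about 0.8–0.9 rad. Continuing.

```bash
python3 - <<'E'
from plan import *
E=(0,.0145,.008)
f=lambda t:(tcp(cup(t,(.056,.024)),-.32*t,E),A,-.32*t,0,1)
plan([f(t) for t in np.linspace(.9,1.67,12)]+[f(t) for t in np.linspace(1.72,2.27,12)])
E
```

```text
[[0, 0.004, -0.004, 0.019, 0, 0, 0.0], [0, 0.008, -0.006, 0.041, 0, 0, 0.0], [0, 0.012, -0.008, 0.064, 0, 0, 0.0], [0, 0.017, -0.01, 0.086, 0, 0, 0.0], [0, 0.021, -0.012, 0.109, 0, 0, 0.0], [0, 0.025, -0.013, 0.131, 0, 0, 0.0], [0, 0.03, -0.014, 0.153, 0, 0, 0.0], [0, 0.034, -0.014, 0.176, 0, 0, 0.0], [0, 0.039, -0.015, 0.198, 0, 0, 0.0], [0, 0.043, -0.015, 0.221, 0, 0, 0.0], [0, 0.048, -0.015, 0.243, 0, 0, 0.0], [0, 0.052, -0.014, 0.265, 0, 0, 0.0]]
[[0, 0.003, 0, 0.016, 0, 0, 0.0], [0, 0.007, 0, 0.032, 0, 0, 0.0], [0, 0.01, 0, 0.048, 0, 0, 0.0], [0, 0.013, 0, 0.064, 0, 0, 0.0], [0, 0.016, 0, 0.08, 0, 0, 0.0], [0, 0.019, 0.001, 0.096, 0, 0, 0.0], [0, 0.022, 0.001, 0.112, 0, 0, 0.0], [0, 0.025, 0.002, 0.128, 0, 0, 0.0], [0, 0.028, 0.003, 0.144, 0, 0, 0.0], [0, 0.031, 0.004, 0.16, 0, 0, 0.0], [0, 0.034, 0.006, 0.176, 0, 0, 0.0], [0, 0.037, 0.007, 0.192, 0, 0, 0.0]]
```

Emit:
{"op": "move_arm", "data": {"commands": [[0, 0.004, -0.004, 0.019, 0, 0, 0], [0, 0.008, -0.006, 0.041, 0, 0, 0], [0, 0.012, -0.008, 0.064, 0, 0, 0], [0, 0.017, -0.01, 0.086, 0, 0, 0], [0, 0.021, -0.012, 0.109, 0, 0, 0], [0, 0.025, -0.013, 0.131, 0, 0, 0], [0, 0.03, -0.014, 0.153, 0, 0, 0], [0, 0.034, -0.014, 0.176, 0, 0, 0], [0, 0.039, -0.015, 0.198, 0, 0, 0], [0, 0.043, -0.015, 0.221, 0, 0, 0], [0, 0.048, -0.015, 0.243, 0, 0, 0], [0, 0.052, -0.014, 0.265, 0, 0, 0]]}}

```text
time_s: 20.4
ee_pos: [0.5509, 0.0898, 0.1724]
ee_rot: [-0.26, 0.951, 0.164, -0.042]
contact_force: [-4.0, -5.9, 17.7]
finger_gap: 0.0004
grip_force: 9.3
```

```bash
python3 - <<'E'
from h import *
from plan import *
print(tcp(cup(1.67,(.056,.024)),-.32*1.67,(0,.0145,.008)))
# tool corner in the cup's plane, cup-wall tilt from it
s=readout.read_state(); R=Ro.from_quat(np.r_[s["ee_rot"][1:],s["ee_rot"][0]])
for E in((0,.0145,.008),(0,-.0145,.008)):
    q=s["ee_pos"]+R.apply(E)-w(S,(-.03,0,.1)); sx=[np.cos(S[2]),np.sin(S[2]),0]; print("corner rel pivot",np.dot(q,sx).round(4),q[2].round(4))
    print("lateral",np.dot(q,[-np.sin(S[2]),np.cos(S[2]),0]).round(4))
cuptilt(); asc("scene",325,195,405,285,1)
E
```

```text
[0.54918163 0.0904401  0.16761749]
corner rel pivot -0.0307 0.0581
lateral -0.0014
corner rel pivot -0.0057 0.0729
lateral -0.0013
scene [(1.55, 87.2), (1.6, 86.9), (1.5, 86.4)] mean 52.7
top [(1.65, 78.8), (1.7, 73.2), (1.75, 72.9)] mean 49.8
both [1.65 1.7  1.6 ]
%@@@@@@@@@@@@@@@@@@@@@@@@@@@@@@@@@@@@%%%%@@%*-:.................................
*#%@@@@@@@@@@@@@@@@@@@@@@@@@@@@@@@@@@@@@@@@#=::.................................
++*%@@@@@@@@@@@@@@@@@@@@@@@@@@@@@@@@@@@@@@%*-::.................................
+==+#@@@@@@@@@@@@@@@@@@@@@@@@@@@@@@@@@@@@@%*-::.................................
=-:-=*%@@@@@@@@@@@@@@@@@@@@@@@@@@@@@@%%@@@%#+=--:::::...........................
-::::=*%@@@@@@@@@@@@@@@@@@@@@@@@@@@@@%@@@@@%###**+=--::::.......................
::..::+#@@@@@@@@@@@@@@@@@@@@@@@@@@@@@@@@@@%%%%%%####*+==--::::..........::::....
:::::-+#@@@@@@@@@@@@@@@@@@@@@@@@@@@@@@@@@@%%%%%%########**+=--::::......:::.....
:--=+*#%@@@@@@@@@@@@@@@@@@@@@@@@@@@@@@%%#**###%%#####%%%#####**+=--::::::.:...::
+++**##%%%@@@@@@@@@@@@@@@@@@@@@@@@@@@#*+===+++**#####%%%%%%%######*++=--::::::..
###****#%%%@%######%%%@@
[... 2110 characters left out ...]
%%%%%%###%%%%%%%%%####################*+=::::.......
**############**+++++**#####%%%%%%%%%##%%%%%%%%%%%##################*+-::::...::
##%%######*++++++++**##########%%%%%%%%%###%%%%%%%%%##################*=-:::.:::
%%###**+++++++****################%%%%%%%%%###%%%%%%%%%#################**+=-:::
#**++++++++**###############*########%%%%%%%%%#####%%%%%%###################*+=-
*++++++++++*######################*#####%%%%%%%%##***#%%%######################*
************##############################%%%%%%%%############################%%
####******###################################%%%%%%%%%###**##%%%%%#########%%%%#
%################################################%%%%%%%##***##%%%#####%%%%##+=-
```

```bash
python3 - <<'E'
from plan import *
E=(0,.0145,.008)
p=tcp(cup(1.67,(.056,.024)),-.32*1.67,E); json.dump([p.tolist(),rot(A,-.32*1.67).as_quat().tolist()],open(F,"w"))
def f(t):
    z=.024+.014*min(1,(t-1.67)/.4); ph=-.34*t if t<2.3 else -.34*2.3
    return (tcp(cup(t,(.056,z)),ph,E),A,ph,0,1)
plan([f(t) for t in np.linspace(1.71,2.1,12)]+[f(t) for t in np.linspace(2.14,2.5,10)]+[(None,None,0,0,2)])
E
```

```text
[[0, 0.004, -0.001, 0.047, 0, 0, 0.0], [0, 0.008, -0.002, 0.059, 0, 0, 0.0], [0, 0.011, -0.002, 0.071, 0, 0, 0.0], [0, 0.015, -0.002, 0.083, 0, 0, 0.0], [0, 0.018, -0.002, 0.095, 0, 0, 0.0], [0, 0.022, -0.002, 0.107, 0, 0, 0.0], [0, 0.025, -0.002, 0.119, 0, 0, 0.0], [0, 0.029, -0.001, 0.131, 0, 0, 0.0], [0, 0.032, -0.001, 0.143, 0, 0, 0.0], [0, 0.035, 0, 0.155, 0, 0, 0.0], [0, 0.039, 0.001, 0.168, 0, 0, 0.0], [0, 0.041, 0.002, 0.18, 0, 0, 0.0]]
[[0, 0.003, 0.001, 0.013, 0, 0, 0.0], [0, 0.005, 0.002, 0.027, 0, 0, 0.0], [0, 0.008, 0.003, 0.04, 0, 0, 0.0], [0, 0.01, 0.005, 0.054, 0, 0, 0.0], [0, 0.013, 0.006, 0.068, 0, 0, 0.0], [0, 0.015, 0.007, 0.068, 0, 0, 0.0], [0, 0.017, 0.009, 0.068, 0, 0, 0.0], [0, 0.019, 0.011, 0.068, 0, 0, 0.0], [0, 0.021, 0.013, 0.068, 0, 0, 0.0], [0, 0.023, 0.015, 0.068, 0, 0, 0.0], [0, 0.023, 0.015, 0.068, 0, 0, 0.0], [0, 0.023, 0.015, 0.068, 0, 0, 0.0]]
```

Emit:
{"op": "move_arm", "data": {"commands": [[0, 0.004, -0.001, 0.047, 0, 0, 0], [0, 0.008, -0.002, 0.059, 0, 0, 0], [0, 0.011, -0.002, 0.071, 0, 0, 0], [0, 0.015, -0.002, 0.083, 0, 0, 0], [0, 0.018, -0.002, 0.095, 0, 0, 0], [0, 0.022, -0.002, 0.107, 0, 0, 0], [0, 0.025, -0.002, 0.119, 0, 0, 0], [0, 0.029, -0.001, 0.131, 0, 0, 0], [0, 0.032, -0.001, 0.143, 0, 0, 0], [0, 0.035, 0, 0.155, 0, 0, 0], [0, 0.039, 0.001, 0.168, 0, 0, 0], [0, 0.041, 0.002, 0.18, 0, 0, 0]]}}

```text
time_s: 22.05
ee_pos: [0.5622, 0.0573, 0.1455]
ee_rot: [-0.343, 0.924, 0.158, -0.057]
contact_force: [1.9, -5.3, 5.9]
finger_gap: 0.0001
grip_force: 4.1
```

Emit:
{"op": "move_arm", "data": {"commands": [[0, 0.003, 0.001, 0.013, 0, 0, 0], [0, 0.005, 0.002, 0.027, 0, 0, 0], [0, 0.008, 0.003, 0.04, 0, 0, 0], [0, 0.01, 0.005, 0.054, 0, 0, 0], [0, 0.013, 0.006, 0.068, 0, 0, 0], [0, 0.015, 0.007, 0.068, 0, 0, 0], [0, 0.017, 0.009, 0.068, 0, 0, 0], [0, 0.019, 0.011, 0.068, 0, 0, 0], [0, 0.021, 0.013, 0.068, 0, 0, 0], [0, 0.023, 0.015, 0.068, 0, 0, 0], [0, 0.023, 0.015, 0.068, 0, 0, 0], [0, 0.023, 0.015, 0.068, 0, 0, 0]]}}

```text
time_s: 23.55
ee_pos: [0.5651, 0.0501, 0.1326]
ee_rot: [-0.38, 0.909, 0.16, -0.062]
contact_force: [-10.3, -17.0, 52.9]
finger_gap: -0.0001
grip_force: 21.7
```

```bash
python3 - <<'E'
from h import *
from plan import *
s=readout.read_state(); print(get()[0],s["joint_pos"].round(2))
cuptilt(); asc("scene",310,190,395,295,1)
cv2.imwrite("pics/full3.png",capture("scene")[:,:,::-1])
E
```

```text
[0.56306496 0.05099859 0.11861295] [-0.37  0.58  1.47  0.57  1.66  0.73]
scene [(2.45, 64.9), (2.5, 64.1), (2.2, 63.0)] mean 47.6
top [(2.5, 95.8), (2.45, 94.8), (2.55, 94.1)] mean 38.1
both [2.5  2.45 2.4 ]
==============-:::..........:::::::::::::::::::::::::................................
++++++++++++++==::::::..::::::::::::::::::::...:::......:............................
+++++++++++++++=-:::....::::::::::::::::::::...::.........:::........................
+++++++++++++++=-::..................::::::::::::::::................................
*++++++++++++++=-:::::::.....:....::...:::::--====--::::.............................
******+++++++++=-::::::.....::.:::::::::--=+**####**+=--:::::........::..............
*****###*++++++=::..............:::--=++**#############*++=--::::....................
#****#%%%##*++=-:...........:::--=++*########%%%############*+==--::::...:........::.
#****#%%%%%%#*=::.....::::---=+**###############################**+=--:::::..........
##**##%%%%%%%%*+-:::::--=++*###%###########**+++++**####%%%%%%%%#####**+=--:::::.....
##*##%%%%##%%%%%#+===+*####%%%##
[... 2965 characters left out ...]
%###########
.:-+#%%%%%##*##****##******################################%%%%%%%%#########%%%%#####
.:-+##%%%%%%%%###***++********#########*######################%%%%%%%%%#***##%%%%####
.:::-+*##%%%%%%%%###***+++++**######*********#############***####%%%%%##**+*##%%###%%
....::-=+###%%%%%%%%##*++++**#******++++++++**#########**+++++*#####**++**#####%%%%%%
.....:::--+*##%%%%%%%%#**+****+=--=+==----=+**#######**+++++++***++++*#######%%%%##+=
::::--====++**###%%%%%%%##**++=-----==+******#####***+++++++++++***############+=-:::
=====++++++++++*###%%%%%%%%##*+==--==+**********+++++++++++++**###########**+=:::::::
++++++++++++++++++*###%%%%%%%%#*++++******+++++++====++++**####%######***+--:::......
```

The cup is at about 2.5, on its stop. Checking for the soaps.

```bash
python3 - <<'E'
from h import *
a=capture("scene")[235:305,300:390,::-1]; b=capture("top")[180:300,240:350,::-1]
m=cv2.hconcat([cv2.resize(a,(514,400),interpolation=2),cv2.resize(b,(280,400)[::1] if 0 else (286,400),interpolation=2)]); cv2.imwrite("pics/pour.png",m)
E
```

```text
(no output)
```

View pics/pour.png

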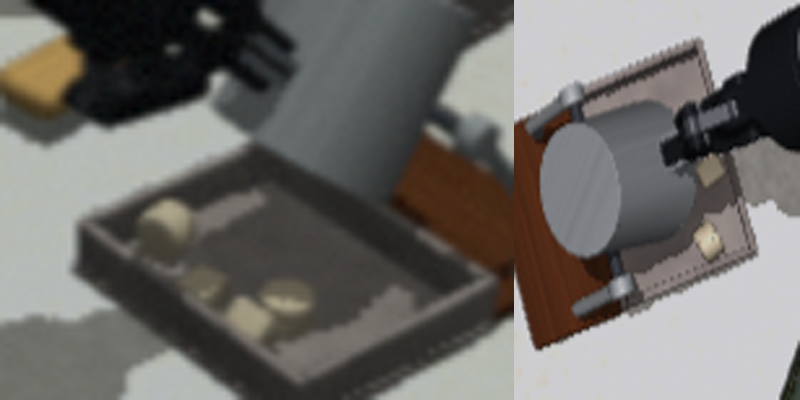

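The left view shows all four soaps in the dish, at (165,230), (205,285), (250,318) and (287,298). Now I'll back off, shift to the lower back wall and seesaw the cup upright.

```bash
python3 - <<'E'
from plan import *
E=(0,0,.008); p,R=get(); q=p+R.apply([0,0,-.035])
ph=lambda t:float(np.clip(np.pi/2-t+.15,-.75,.6))
bias=lambda t:.012*min(1,max(0,(2.47-t)/.2))
f=lambda t:(tcp(cup(t,(.0625-bias(t),-.036)),ph(t),E),A,ph(t),0,1)
c=(tcp(cup(2.47,(.0625+.022,-.036)),ph(2.47),E),A,ph(2.47),0,5)
plan([(q,None,0,0,3),c]+[f(2.47)]*2+[f(2.42),f(2.36)])
print(".")
plan([f(t) for t in np.linspace(2.3,1.53,12)]+[f(t) for t in np.linspace(1.46,.69,12)])
from h import topx,toworld
print(toworld("top",[(125,285)],.095),toworld("top",[(92,300)],.19))
E
```

```text
[[0, 0, -0.012, 0, 0, 0, 0.0], [0, 0, -0.023, 0, 0, 0, 0.0], [0, 0, -0.035, 0, 0, 0, 0.0], [0, -0.012, -0.036, -0.007, 0, 0, 0.0], [0, -0.023, -0.036, -0.013, 0, 0, 0.0], [0, -0.035, -0.037, -0.02, 0, 0, 0.0], [0, -0.046, -0.038, -0.027, 0, 0, 0.0], [0, -0.058, -0.039, -0.033, 0, 0, 0.0], [0, -0.06, -0.017, -0.033, 0, 0, 0.0], [0, -0.06, -0.017, -0.033, 0, 0, 0.0], [0, -0.064, -0.012, -0.083, 0, 0, 0.0], [0, -0.068, -0.007, -0.143, 0, 0, 0.0]]
.
[[0, -0.005, 0.006, -0.06, 0, 0, 0.0], [0, -0.009, 0.01, -0.13, 0, 0, 0.0], [0, -0.013, 0.013, -0.2, 0, 0, 0.0], [0, -0.017, 0.016, -0.27, 0, 0, 0.0], [0, -0.021, 0.019, -0.34, 0, 0, 0.0], [0, -0.024, 0.022, -0.41, 0, 0, 0.0], [0, -0.027, 0.026, -0.48, 0, 0, 0.0], [0, -0.03, 0.03, -0.55, 0, 0, 0.0], [0, -0.033, 0.034, -0.62, 0, 0, 0.0], [0, -0.035, 0.038, -0.69, 0, 0, 0.0], [0, -0.037, 0.042, -0.76, 0, 0, 0.0], [0, -0.039, 0.047, -0.83, 0, 0, 0.0]]
[[0, -0.004, 0.002, -0.07, 0, 0, 0.0], [0, -0.008, 0.005, -0.14, 0, 0, 0.0], [0, -0.012, 0.008, -0.21, 0, 0, 0.0], [0, -0.016, 0.01, -0.28, 0, 0, 0.0], [0, -0.02, 0.014, -0.35, 0, 0, 0.0], [0, -0.023, 0.017, -0.409, 0, 0, 0.0], [0, -0.026, 0.021, -0.409, 0, 0, 0.0], [0, -0.028, 0.024, -0.409, 0, 0, 0.0], [0, -0.03, 0.028, -0.409, 0, 0, 0.0], [0, -0.032, 0.032, -0.409, 0, 0, 0.0], [0, -0.034, 0.036, -0.409, 0, 0, 0.0], [0, -0.035, 0.04, -0.409, 0, 0, 0.0]]
[[0.43995788 0.40977052 0.095     ]] [[0.41375163 0.43513417 0.19      ]]
```

Emit:
{"op": "move_arm", "data": {"commands": [[0, 0, -0.012, 0, 0, 0, 0], [0, 0, -0.023, 0, 0, 0, 0], [0, 0, -0.035, 0, 0, 0, 0], [0, -0.012, -0.036, -0.007, 0, 0, 0], [0, -0.023, -0.036, -0.013, 0, 0, 0], [0, -0.035, -0.037, -0.02, 0, 0, 0], [0, -0.046, -0.038, -0.027, 0, 0, 0], [0, -0.058, -0.039, -0.033, 0, 0, 0], [0, -0.06, -0.017, -0.033, 0, 0, 0], [0, -0.06, -0.017, -0.033, 0, 0, 0], [0, -0.064, -0.012, -0.083, 0, 0, 0], [0, -0.068, -0.007, -0.143, 0, 0, 0]]}}

```text
time_s: 25.35
ee_pos: [0.5496, 0.0917, 0.1758]
ee_rot: [-0.31, 0.936, 0.161, -0.052]
contact_force: [-4.2, -6.8, 21.3]
finger_gap: 0.0003
grip_force: 9.9
```

Emit:
{"op": "move_arm", "data": {"commands": [[0, -0.005, 0.006, -0.06, 0, 0, 0], [0, -0.009, 0.01, -0.13, 0, 0, 0], [0, -0.013, 0.013, -0.2, 0, 0, 0], [0, -0.017, 0.016, -0.27, 0, 0, 0], [0, -0.021, 0.019, -0.34, 0, 0, 0], [0, -0.024, 0.022, -0.41, 0, 0, 0]]}}

```text
time_s: 26.1
ee_pos: [0.5381, 0.126, 0.1765]
ee_rot: [-0.115, 0.979, 0.169, -0.018]
contact_force: [-13.4, 3.2, 32.8]
finger_gap: -0.0002
grip_force: 15.1
```

```bash
python3 - <<'E'
from h import *
cuptilt()
print(np.linspace(2.3,1.53,12)[5])
E
```

```text
scene [(1.7, 90.7), (1.65, 89.4), (1.75, 89.4)] mean 57.5
top [(2.4, 49.9), (2.35, 49.6), (1.85, 49.4)] mean 41.7
both [1.85 1.65 1.8 ]
1.95
```

The cup is following. Continuing.

```bash
cat > back.py <<'E'
from plan import *
E=(0,0,.008)
ph=lambda t:float(np.clip(np.pi/2-t+.15,-.75,.6))
f=lambda t,z=-.036:(tcp(cup(t,(.0505,z)),ph(t),E),A,ph(t),0,1)
def at(x): json.dump([x[0].tolist(),rot(A,x[2]).as_quat().tolist()],open(F,"w"))
E
python3 - <<'E'
from back import *
at(f(1.95)); plan([f(t) for t in np.linspace(1.88,1.11,12)])
plan([f(t,-.036-.008*(1.04-t)/.5) for t in np.linspace(1.04,.54,9)]+[(None,None,0,0,1)])
E
```

```text
[[0, -0.004, 0.002, -0.07, 0, 0, 0.0], [0, -0.009, 0.005, -0.14, 0, 0, 0.0], [0, -0.013, 0.007, -0.21, 0, 0, 0.0], [0, -0.016, 0.01, -0.28, 0, 0, 0.0], [0, -0.02, 0.013, -0.35, 0, 0, 0.0], [0, -0.023, 0.017, -0.42, 0, 0, 0.0], [0, -0.026, 0.021, -0.49, 0, 0, 0.0], [0, -0.029, 0.025, -0.56, 0, 0, 0.0], [0, -0.032, 0.029, -0.63, 0, 0, 0.0], [0, -0.034, 0.033, -0.7, 0, 0, 0.0], [0, -0.036, 0.037, -0.77, 0, 0, 0.0], [0, -0.038, 0.042, -0.829, 0, 0, 0.0]]
[[0, -0.004, 0.002, 0, 0, 0, 0.0], [0, -0.008, 0.004, 0, 0, 0, 0.0], [0, -0.012, 0.007, 0, 0, 0, 0.0], [0, -0.016, 0.01, 0, 0, 0, 0.0], [0, -0.02, 0.013, 0, 0, 0, 0.0], [0, -0.023, 0.016, 0, 0, 0, 0.0], [0, -0.026, 0.02, 0, 0, 0, 0.0], [0, -0.029, 0.023, 0, 0, 0, 0.0], [0, -0.032, 0.028, 0, 0, 0, 0.0], [0, -0.032, 0.028, 0, 0, 0, 0.0]]
```

Emit:
{"op": "move_arm", "data": {"commands": [[0, -0.004, 0.002, -0.07, 0, 0, 0], [0, -0.009, 0.005, -0.14, 0, 0, 0], [0, -0.013, 0.007, -0.21, 0, 0, 0], [0, -0.016, 0.01, -0.28, 0, 0, 0], [0, -0.02, 0.013, -0.35, 0, 0, 0], [0, -0.023, 0.017, -0.42, 0, 0, 0], [0, -0.026, 0.021, -0.49, 0, 0, 0], [0, -0.029, 0.025, -0.56, 0, 0, 0], [0, -0.032, 0.029, -0.63, 0, 0, 0], [0, -0.034, 0.033, -0.7, 0, 0, 0], [0, -0.036, 0.037, -0.77, 0, 0, 0], [0, -0.038, 0.042, -0.829, 0, 0, 0]]}}

```text
time_s: 27.7
ee_pos: [0.5209, 0.1756, 0.1384]
ee_rot: [0.285, 0.943, 0.161, 0.053]
contact_force: [-18.4, 26.0, 17.3]
finger_gap: 0.0002
grip_force: 16.0
```

```bash
python3 - <<'E'
from h import *
cuptilt(); print(readout.read_state()["joint_pos"].round(2)); from plan import *; from back import f; print(f(1.11)[0])
E
```

```text
scene [(1.0, 92.4), (1.05, 88.0), (0.95, 86.5)] mean 52.6
top [(0.8, 85.2), (0.85, 84.5), (0.75, 82.8)] mean 51.8
both [0.9  0.95 1.  ]
[ 0.48  0.37  1.68 -0.62  1.24  1.96]
[0.52253888 0.16613016 0.13582765]
```

Emit:
{"op": "move_arm", "data": {"commands": [[0, -0.004, 0.002, 0, 0, 0, 0], [0, -0.008, 0.004, 0, 0, 0, 0], [0, -0.012, 0.007, 0, 0, 0, 0], [0, -0.016, 0.01, 0, 0, 0, 0], [0, -0.02, 0.013, 0, 0, 0, 0], [0, -0.023, 0.016, 0, 0, 0, 0], [0, -0.026, 0.02, 0, 0, 0, 0], [0, -0.029, 0.023, 0, 0, 0, 0], [0, -0.032, 0.028, 0, 0, 0, 0], [0, -0.032, 0.028, 0, 0, 0, 0]]}}

```text
time_s: 29.05
ee_pos: [0.5178, 0.1838, 0.0919]
ee_rot: [0.284, 0.944, 0.162, 0.052]
contact_force: [-4.8, 17.7, -5.8]
finger_gap: -0.0
grip_force: 8.6
```

```bash
python3 - <<'E'
from h import *
cuptilt(); print(readout.read_state()["joint_pos"].round(2)); from plan import *; print(get()[0])
E
```

```text
scene [(1.3, 69.6), (1.6, 68.0), (1.25, 67.9)] mean 54.0
top [(0.15, 92.6), (0.1, 91.4), (0.2, 87.4)] mean 47.8
both [0.15 0.1  0.2 ]
[ 0.49  0.44  1.69 -0.63  1.18  2.02]
[0.51892941 0.17638438 0.09458604]
```

```bash
python3 - <<'E'
from plan import *
p,R=get(); q=p+R.apply([0,0,-.06]); u=q.copy(); u[2]=.22
a=w(S,(-.112,0,.22)); b=w(S,(-.112,0,.128))
plan([(q,None,0,0,3),(u,A,.3,0,3),(a,A,0,0,8),(b,A,0,0,4)])
print("."); plan([(w(S,(-.072,0,.128)),A,0,0,6)])
E
```

```text
[[0, 0, -0.02, 0, 0, 0, 0.0], [0, 0, -0.04, 0, 0, 0, 0.0], [0, 0, -0.06, 0, 0, 0, 0.0], [0, 0.014, -0.081, 0.1, 0, 0, 0.0], [0, 0.029, -0.102, 0.2, 0, 0, 0.0], [0, 0.043, -0.123, 0.3, 0, 0, 0.0], [0, 0.062, -0.11, 0.337, 0, 0, 0.0], [0, 0.081, -0.096, 0.375, 0, 0, 0.0], [0, 0.1, -0.083, 0.412, 0, 0, 0.0], [0, 0.12, -0.07, 0.45, 0, 0, 0.0], [0, 0.139, -0.057, 0.487, 0, 0, 0.0], [0, 0.158, -0.044, 0.525, 0, 0, 0.0]]
[[0, 0.023, 0.002, 0.037, 0, 0, 0.0], [0, 0.046, 0.004, 0.075, 0, 0, 0.0], [0, 0.045, 0.027, 0.075, 0, 0, 0.0], [0, 0.043, 0.049, 0.075, 0, 0, 0.0], [0, 0.041, 0.072, 0.075, 0, 0, 0.0], [0, 0.039, 0.095, 0.075, 0, 0, 0.0]]
.
[[0, -0.007, 0, 0, 0, 0, 0.0], [0, -0.013, 0, 0, 0, 0, 0.0], [0, -0.02, 0, 0, 0, 0, 0.0], [0, -0.026, 0, 0, 0, 0, 0.0], [0, -0.033, 0, 0, 0, 0, 0.0], [0, -0.039, 0, 0, 0, 0, 0.0]]
```

Emit:
{"op": "move_arm", "data": {"commands": [[0, 0, -0.02, 0, 0, 0, 0], [0, 0, -0.04, 0, 0, 0, 0], [0, 0, -0.06, 0, 0, 0, 0], [0, 0.014, -0.081, 0.1, 0, 0, 0], [0, 0.029, -0.102, 0.2, 0, 0, 0], [0, 0.043, -0.123, 0.3, 0, 0, 0], [0, 0.062, -0.11, 0.337, 0, 0, 0], [0, 0.081, -0.096, 0.375, 0, 0, 0], [0, 0.1, -0.083, 0.412, 0, 0, 0], [0, 0.12, -0.07, 0.45, 0, 0, 0], [0, 0.139, -0.057, 0.487, 0, 0, 0], [0, 0.158, -0.044, 0.525, 0, 0, 0]]}}

```text
time_s: 30.65
ee_pos: [0.5542, 0.0765, 0.2214]
ee_rot: [0.037, 0.985, 0.168, 0.007]
contact_force: [0.0, 0.2, -0.2]
finger_gap: 0.0001
grip_force: 0.0
```

Emit:
{"op": "move_arm", "data": {"commands": [[0, 0.023, 0.002, 0.037, 0, 0, 0], [0, 0.046, 0.004, 0.075, 0, 0, 0], [0, 0.045, 0.027, 0.075, 0, 0, 0], [0, 0.043, 0.049, 0.075, 0, 0, 0], [0, 0.041, 0.072, 0.075, 0, 0, 0], [0, 0.039, 0.095, 0.075, 0, 0, 0]]}}

```text
time_s: 31.4
ee_pos: [0.5695, 0.0337, 0.1287]
ee_rot: [0.0, 0.986, 0.169, 0.001]
contact_force: [0.2, 0.2, -0.5]
finger_gap: -0.0003
grip_force: 0.0
```

Emit:
{"op": "move_arm", "data": {"commands": [[0, -0.007, 0, 0, 0, 0, 0], [0, -0.013, 0, 0, 0, 0, 0], [0, -0.02, 0, 0, 0, 0, 0], [0, -0.026, 0, 0, 0, 0, 0], [0, -0.033, 0, 0, 0, 0, 0], [0, -0.039, 0, 0, 0, 0, 0]]}}

```text
time_s: 32.15
ee_pos: [0.5566, 0.0708, 0.1285]
ee_rot: [0.001, 0.986, 0.169, 0.001]
contact_force: [0.0, -2.5, 1.0]
finger_gap: 0.0
grip_force: 1.0
```

Emit:
{"op": "move_arm", "data": {"commands": [[0, -0.003, 0, 0, 0, 0, 0], [0, -0.005, 0, 0, 0, 0, 0], [0, -0.005, 0, 0, 0, 0, 0]]}}

```text
time_s: 32.52
ee_pos: [0.5543, 0.0757, 0.1278]
ee_rot: [-0.0, 0.986, 0.169, -0.0]
contact_force: [0.3, 0.2, 0.5]
finger_gap: 0.0004
grip_force: 0.0
```

Emit:
{"op": "move_arm", "data": {"commands": [[0, -0.002, 0, 0, 0, 0, 0], [0, -0.003, 0, 0, 0, 0, 0], [0, -0.003, 0, 0, 0, 0, 0]]}}

```text
time_s: 32.9
ee_pos: [0.5537, 0.0779, 0.128]
ee_rot: [0.0, 0.986, 0.169, 0.0]
contact_force: [0.7, -3.4, 0.5]
finger_gap: -0.0002
grip_force: 1.3
```

Emit:
{"op": "move_arm", "data": {"commands": [[0, -0.002, 0, 0, 0, 0, 0], [0, -0.003, 0, 0, 0, 0, 0], [0, -0.003, 0, 0, 0, 0, 0]]}}

```text
time_s: 33.28
ee_pos: [0.5536, 0.0781, 0.1281]
ee_rot: [0.003, 0.986, 0.169, 0.001]
contact_force: [3.2, -10.0, -1.6]
finger_gap: 0.0003
grip_force: 5.2
```

```bash
python3 -c "from h import *; cuptilt()"
```

```text
scene [(1.35, 82.6), (1.4, 82.1), (1.45, 81.8)] mean 57.5
top [(2.15, 70.7), (2.1, 69.7), (1.85, 69.4)] mean 50.9
both [1.85 1.6  1.5 ]
```

Emit:
{"op": "move_arm", "data": {"commands": [[0, -0.003, 0, 0, 0, 0, 0], [0, -0.005, 0, 0, 0, 0, 0], [0, -0.005, 0, 0, 0, 0, 0]]}}

```text
time_s: 33.75
ee_pos: [0.5536, 0.0783, 0.1283]
ee_rot: [0.007, 0.986, 0.169, 0.001]
contact_force: [5.7, -22.2, -4.9]
finger_gap: -0.0
grip_force: 11.5
```

Emit:
{"op": "move_arm", "data": {"commands": [[0, -0.003, 0, 0, 0, 0, 0], [0, -0.005, 0, 0, 0, 0, 0], [0, -0.005, 0, 0, 0, 0, 0]]}}

```text
time_s: 34.12
ee_pos: [0.5535, 0.0785, 0.1284]
ee_rot: [0.012, 0.986, 0.169, 0.002]
contact_force: [9.6, -35.3, -6.7]
finger_gap: -0.0001
grip_force: 17.9
```

It holds at 35 N with no movement, so the cup is on its upright stop. Retreating for a final check.

Emit:
{"op": "move_arm", "data": {"commands": [[0, 0.02, 0, 0, 0, 0, 0], [0, 0.045, 0, 0, 0, 0, 0], [0, 0.05, -0.04, 0, 0, 0, 0], [0, 0.06, -0.08, 0, 0, 0, 0], [0, 0.08, -0.12, 0, 0, 0, 0], [0, 0.12, -0.13, 0, 0, 0, 0], [0, 0.16, -0.13, 0, 0, 0, 0], [0, 0.2, -0.13, 0, 0, 0, 0], [0, 0.24, -0.13, 0, 0, 0, 0], [0, 0.28, -0.13, 0, 0, 0, 0], [0, 0.31, -0.13, 0, 0, 0, 0], [0, 0.31, -0.13, 0, 0, 0, 0]]}}

```text
time_s: 35.62
ee_pos: [0.6524, -0.2032, 0.257]
ee_rot: [-0.001, 0.986, 0.167, -0.0]
contact_force: [0.4, 0.3, 0.5]
finger_gap: -0.0
grip_force: 0.0
```

```bash
python3 - <<'E'
from h import *
cuptilt()
import plan
S=plan.S; im=capture("top")
b=cv2.resize(im[185:295,215:345,::-1],None,fx=4.6,fy=4.6,interpolation=2)
sc=capture("scene")[195:305,300:430,::-1]; 
def dr(P,c): cv2.polylines(b,[((topx("top",P)-[215,185]+.4)*4.6).astype(int)],True,c,1)
E=plan.w(S,(-.08,0,0))
dr(pose(E[0],E[1],S[2],[(.06,-.075,.03),(.06,.075,.03),(-.06,.075,.03),(-.06,-.075,.03)]),(0,0,255))
a=np.arange(0,6.3,.1); dr(pose(*S,[(-.008+.045*np.cos(t),.045*np.sin(t),.145) for t in a]),(0,255,255))
cv2.imwrite("pics/fin.png",b)
E
```

```text
scene [(1.35, 79.6), (1.3, 77.3), (1.4, 76.1)] mean 49.0
top [(0.0, 91.8), (0.1, 88.3), (0.05, 85.1)] mean 56.6
both [0.   0.05 0.1 ]
```

View pics/fin.png

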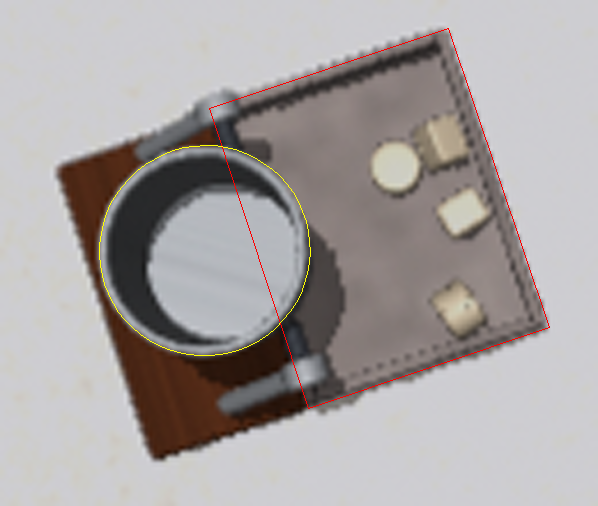

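The cup is empty and upright, with its rim on the yellow model circle. All four soaps are in the dish, which lies flush and centred on the red target outline. Handing in.

```bash
python3 -c "
from bench import workorder; print(workorder.close_job())"
```

```text
the job is handed in; nothing more can be done
None
```

The job is handed in at about 36 s: the dish is flush and centred against the base, all four soaps are in it, and the cup is back upright on its stop.

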